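Find the hidden bed slot and set the pointer

TASK

Take the slot finder from its wooden block, reach it in under the blank mounted in the lathe and drag its tongue along the bed strip until it drops into the slot hidden there, then leave the finder sitting flat in the slot. After that, nudge the stiff pointer slide along the front of the bed until its pointer stands in line with the middle of the finder's foot, without pushing it past or shifting the finder out of the slot. Leave the tools and wood lying on the bench where they are.

Things in the scene. Friction and masses are not known exactly. Their poses are not given: they have to be found in the camera images.
- bed (a point): Centre of the top of the lathe's bed, 90 mm above the bench, under the spindle axis. The yellow wood lathe lies along its y; x points away from the robot, z up. The bed top is flat and level, x -50 to +50 mm. Headstock: y below -230, x -75 to +75. Tailstock: y above +280, x -35 to +35. Chip guard behind, at x = +56, with a lip over the rear, 150 mm up.
- strip_mid (a point): Fixed point of the bed top, 9 mm behind bed, on the middle line of a dark steel strip (x -24 to +24 mm from here) let in flush. One slot crosses the strip: 11.5 mm wide (y), 48 mm long (x), 9 mm deep. Its middle lies anywhere from y = -55 to +55 mm of here; it is not measured, hidden from above and behind, and must be felt.
- blank (a point): Middle of the axis of the round wooden blank mounted in the lathe: 100 mm diameter, 390 mm long (along y), fixed. It is 125 mm above the bed top, so its underside is 75 mm above the bed: the gripper cannot work straight down over the strip, but reaches in from the robot's side, tilted.
- foot (a point): Point of the loose slot finder (0.32 kg): on the underside of its steel foot, at the middle of the tongue. x to the toe, z up. Foot: x -50 to +20, y -17 to +17, z 0 to 14 mm. Tongue below it: 30 mm long (x), 8 thick (y), 6 deep. Riding on the bed, this point is 6 mm above the bed top; seated in the slot 0 mm, toe away from the robot, with about 3.5 mm of play in y.
- handle (a point): On the axis of the finder's wooden handle, 80 mm up from its root; from foot at x -91.5, y 0, z +69.5 mm, same axes (not tilted). The handle is a bar 14 mm wide (y) by 18 mm; from its root (x -38, z +10) it leans back to -x, 42 degrees from vertical, and goes on 30 mm above this point. Grip it across y, fingers pointing down along it.
- finder: The slot finder as a whole; its origin and axes are those of foot.
- block: Fixed plywood rest block in which the finder stands at the start, 80 x 48 mm, 26 mm high; origin on the bench below the tongue's middle, axes as the finder's at the start. The foot rests on its top with the tongue in a trough 14 mm wide and 10 mm deep along x; lift straight up to clear it.
- pointer (a point): Top of the pointer, a dark fin 3 mm thick and 30 mm long (x) at the -y end of an aluminium slide on the front of the bed; 73 mm in front of bed, 10 mm above the bed top. Axes as bed. It must end level, along y, with foot. It starts at y = +105 to +135 mm of the bed, always on the +y side of the slot.
- tab (a point): Middle of the push tab on the other end of the slide, 100 mm in +y from the pointer, 100 mm in front of bed, 20 mm above the bed top. The tab is 12 mm thick (y), 26 mm wide (x), and its top is 30 mm above the bed top. The slide's flat top, 10 mm below the bed top, goes on 4 mm beyond the tab. Push the tab's +y face towards -y.
- slide (a joint): Position of the pointer slide (m), growing as it moves in the bed's -y direction; the pointer stands at y = 0.135 - value of the bed. Range 0 to 0.24. Stiff: takes 6 N and more to move, stays where it is left.
- gouge: Bystander: turning tool with a red handle, 260 mm long, lying on the bench; origin under its middle.
- billet: Bystander: square wooden billet 50 x 120 x 50 mm on the bench; origin at the centre of its underside.
- faceplate: Bystander: steel faceplate, a disc of 84 mm diameter with a hub, 30 mm high, on the bench; origin at the centre of its underside.
There are look-alikes about, which are no part of the job. What is shaped like the finder but black is not meant.

How it is judged:
By the outcome, as a careful person would: the job done as asked, in the order asked, and still so for the second after the job is handed in, with the robot touching nothing.
It also fails if it takes over 72 s, if anything falls off the work surface, if the arm or the gripper's body presses on something with over 40 N, if the wrist force passes 120 N, or if a joint passes its speed limit or range.

ROBOT

A 7-joint arm with a two-finger parallel gripper is mounted at the origin on the work surface. World frame = base frame: x ahead of the robot, y to its left, z up, the work surface at z = 0. Lengths are in m, angles in rad, forces in N, time in s.
With the tool pointing down it reaches from about 0.4 to 0.85 m from the base axis. Payload 10.4 kg.
Tool frame: the origin (TCP) lies midway between the tips of the shut fingers; the grasp point (between the pads) lies 19 mm behind it; z points along the fingers, y is the line along which they close (so a half turn about z gives the same grasp; the last joint's range is limited). The gripper opens to 85 mm and grips with 20 to 120 N. Pads are 22 mm wide; open, the fingers measure 114 mm over their backs; the gripper's body (76 mm by 85 mm) begins 54 mm behind the grasp point. The pads swing forward as they close: fully open they stand 13 mm farther back than shut.
Start: joints at [-1.225, 0.332, -0.065, 1.46, 0.022, 1.35, -0.088], TCP at [0.225, 0.583, 0.231] pointing down, gripper open.
Joint ranges: [-2.6, 2.6], [-0.5, 2.12], [-1.47, 1.34], [0.16, 2.42], [-1.27, 4.41], [0.06, 2.06], [-2.6, 2.6]. Speed limits (rad/s): [2.22, 2.22, 2.79, 2.79, 3.14, 3.14, 3.14].

INTERFACE

Orientations are given as a unit quaternion [x, y, z, w].
In Python, from workcell import get_obs, camera, camera_params, hand_in gives the robot as it stands.
- The arm moves only by the tool carry_out, never from a script. Its argument "commands" is a list that holds one entry, the list of rows, each a list of 6 numbers: the shift along the tool's x, y, z in units of 40 mm (1.0 is 40 mm), then the turn, a rotation vector about the tool's x, y, z in units of 6 degrees (1.0 is 6 degrees). In form: [[[x, y, z, ax, ay, az], ...]]. A call has 1 to 20 rows; each row shifts and turns the commanded pose from where the row before left it, along the tool's axes as they then stand; what a row does not reach is not made up. A row lasts 1/12 s, in which the tool goes at most 41.7 mm and 7.16 degrees, less where a joint would pass 70% of its speed; a pose out of reach is approached as far as the arm can. A call is refused whole if a number of a shift passes 1 or a number of a turn 1, either way. A call with a gripper value outside its range is refused whole. "hand" is the closure, from -1 (fully open) to 1 (shut), set as the call begins (left out, the last holds). The fingers move at their own pace and stop on an object; "force" is the grip in N (left out, the last holds). Time passes only in rows, so rows that do not move let the fingers close. It gives the time, the measured TCP pose, the force, the opening and the grip force at its end, in the units of the state.
- get_obs(): the state, without advancing time (a new reading comes with each control period).
- camera(name): name is "scene" or "top" or "wrist"; returns the picture (400x640x3 uint8, red, green, blue); there is no depth.
- camera_params(name): a dict with "mtx" (3x3 intrinsics, pixels), "R" (3x3) and "t" (3): a world point X has camera coordinates R X + t. Camera axes: x right, y down, z forward; pixel columns grow to the right and rows downward; lengths in m; the calibration is good to about 2 mm. A picture is of the moment at which its call begins: read the wrist's pose just before it. camera_params takes no time and is no camera call; for the wrist camera it gives the pose at the moment of the call.
- hand_in(): hands the job in; it is judged then, once.
The state is a dict: "clock": time; "joint_pos": joint angles; "joint_velocities": joint speeds; "tau": joint torques, N m; "position": TCP position; "ee_rot": TCP orientation; "ft_force": force on the tool from outside, world axes, zero at the start; "torque": the same for the moment, N m; "grip_width": opening from 0.0 (shut) to 1.0 (fully open); "grasp_force": force on a finger pad.
Only numpy, scipy, OpenCV 4.12 (cv2) and the standard library are available. Lean on these libraries where they do the work, as an engineer would, in place of code of your own. Each camera call takes 0.05 s, during which the arm holds its last target. There are 200 camera calls.

## Working session

There is one attempt and no reset: what is moved stays moved. The work goes in short steps, Python scripts to look and compute and a tool call to move; the robot and the scene stay as the last step left them, time stands still between calls to the robot, and variables do not carry over. Pictures are saved under pics/ and viewed, at most 10 in all, crops included, and the job is handed in when it is done.

Besides the shell and the picture viewer there is one more tool, called after "Emit:" in YAML: its name, and indented under it one key for each argument. carry_out: Moves the arm, as the interface text tells. Its arguments: {"type":"object","properties":{"commands":{"type":"array"},"hand":{"type":"number"},"force":{"type":"number"}},"required":["commands"]}

```bash
mkdir -p pics; ls
python3 - <<'E'
from workcell import *
import cv2,numpy as np
for n in("scene","top"):
    cv2.imwrite(f"pics/{n}0.png",camera(n)[:,:,::-1]); p=camera_params(n); print(n,p['mtx'].round(1).tolist(),p['R'].round(3).tolist(),p['t'].round(3).tolist())
o=get_obs();print(o)
E
```

```text
pics
scene [[363.3, 0.0, 322.0], [0.0, 363.3, 193.8], [0.0, 0.0, 1.0]] [[0.823, -0.568, -0.02], [-0.418, -0.58, -0.699], [0.385, 0.583, -0.715]] [-0.376, 0.287, 0.813]
top [[520.3, 0.0, 327.4], [0.0, 520.3, 192.2], [0.0, 0.0, 1.0]] [[-0.002, -1.0, -0.003], [-0.998, 0.002, -0.056], [0.056, 0.003, -0.998]] [-0.029, 0.449, 1.473]
{'clock': 0.1, 'joint_pos': array([-1.22457324,  0.33274981, -0.06468371,  1.46082517,  0.02160494,
        1.34991594, -0.08852261]), 'joint_velocities': array([-5.34451680e-05, -1.72456502e-03,  9.69076776e-04, -2.32799906e-03,
        2.55606202e-04,  6.17927376e-04, -8.18709516e-04]), 'tau': array([ 3.69779718e-04, -6.26741838e+01,  4.82157210e-02, -3.92431176e+01,
        1.62489881e-02,  6.88628134e-03,  5.74947450e-06]), 'position': array([0.22521957, 0.5826617 , 0.23064758]), 'ee_rot': array([ 1.83377089e-01,  9.83042462e-01, -5.96343056e-04, -7.79954053e-05]), 'ft_force': array([ 0.74935223,  0.50271016, -0.20115734]), 'torque': array([ 0.01934173, -0.05560335, -0.01077263]), 'grasp_force': 0.0, 'grip_width': 1.0047596425201235}
```

View pics/scene0.png

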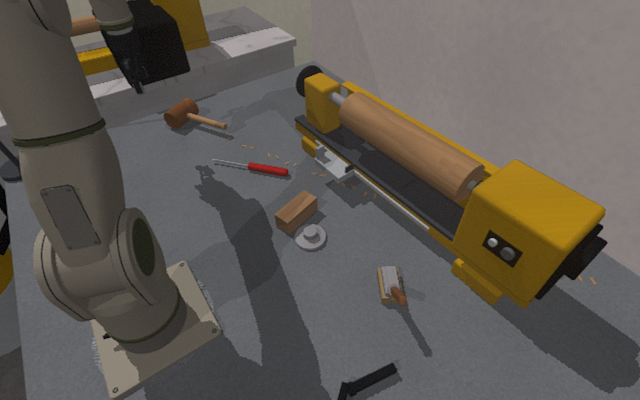

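View pics/top0.png

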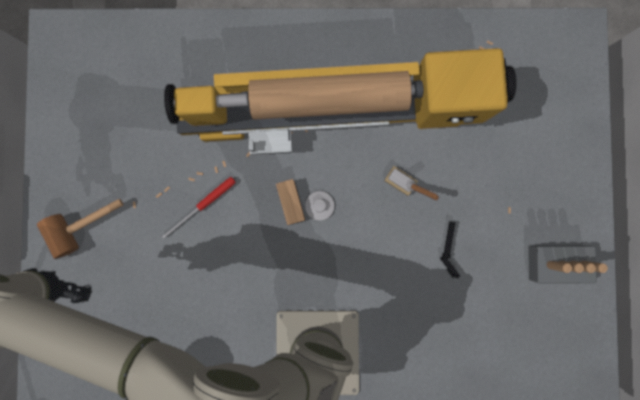

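Candidates (top view): the finder, with steel foot on a plywood block and wooden handle, at (405,182); the black look-alike at (450,245); the chisel rack at (572,265). By the description it is the one at (405,182); I'll check it in a close crop.

```bash
cat > h.py <<'E'
from workcell import *
import cv2,numpy as np
from scipy.spatial.transform import Rotation as Ro
def ray(n,u,v,z,p=None):
    p=p or camera_params(n); R,t=np.array(p['R']),np.array(p['t'])
    c=-R.T@t; d=R.T@np.linalg.inv(p['mtx'])@[u,v,1]
    return c+d*(z-c[2])/d[2]
def proj(n,X,p=None):
    p=p or camera_params(n); q=np.array(p['mtx'])@(np.array(p['R'])@X+p['t']); return q[:2]/q[2]
E
python3 - <<'E'
from h import *
t=cv2.imread("pics/top0.png");s=cv2.imread("pics/scene0.png")
a=cv2.resize(t[155:215,375:445],None,fx=5.6,fy=5.6,interpolation=cv2.INTER_CUBIC)
b=cv2.resize(s[255:315,365:415],(280,336),interpolation=cv2.INTER_CUBIC)
c=cv2.resize(t[60:160,160:530],(800,216),interpolation=cv2.INTER_CUBIC)
o=np.zeros((560,800,3),np.uint8);o[:336,:392]=a;o[:336,400:680]=b;o[340:556]=c
cv2.imwrite("pics/c1.png",o)
for q in [(400,180,.04),(450,245,.01),(320,206,.03),(275,140,.1),(389,124,.09)]:print(q,ray("top",*q).round(3))
E
```

```text
(400, 180, 0.04) [ 0.481 -0.234  0.04 ]
(450, 245, 0.01) [ 0.298 -0.378  0.01 ]
(320, 206, 0.03) [ 0.409 -0.009  0.03 ]
(275, 140, 0.1) [0.586 0.111 0.1  ]
(389, 124, 0.09) [ 0.631 -0.199  0.09 ]
```

View pics/c1.png

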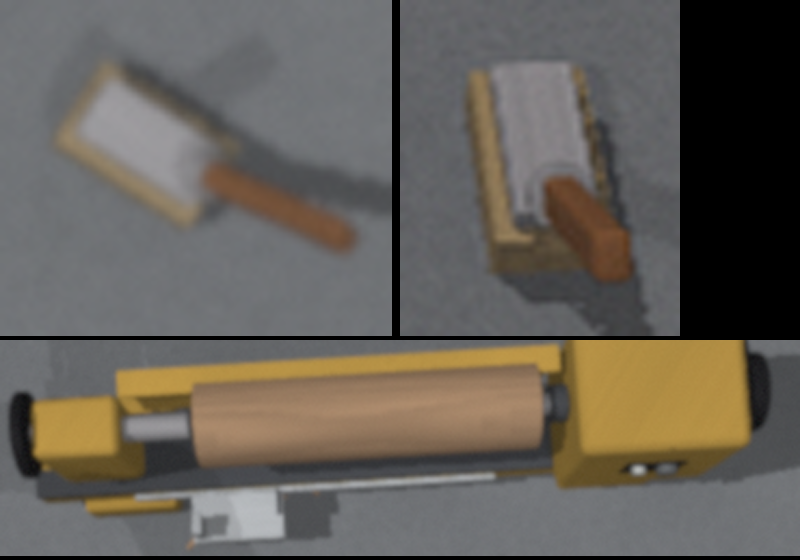

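The crop confirms the choice: steel foot on plywood with a wooden handle leaning towards lower right in the top view, toe at upper left. Next I'll measure the bed, get a rough finder pose and plan the first leg.

```bash
cat >> h.py <<'E'
def plan(p1,R1,N,p0=None,R0=None):
    "one row, repeated N times, from the present (or p0,R0) to p1,R1 (Rotation)"
    o=get_obs(); p0=o['position'] if p0 is None else p0; R0=Ro.from_quat(o['ee_rot']) if R0 is None else R0
    w=(R0.inv()*R1).as_rotvec()/N
    S=sum(Ro.from_rotvec(w*k).as_matrix() for k in range(N))
    v=np.linalg.solve(S,R0.inv().apply(np.array(p1)-p0))
    print(N,"x",[float(x) for x in np.r_[v/.04,np.degrees(w)/6].round(3)]); 
def tool(yaw,tilt,flip=1):
    "tool z leans forward by tilt from down, toward heading yaw (deg); tool y = flip*left of heading"
    F=Ro.from_euler('z',yaw,degrees=True).as_matrix(); a=np.radians(tilt)
    z=F@[np.sin(a),0,-np.cos(a)]; y=flip*F[:,1]
    return Ro.from_matrix(np.c_[np.cross(y,z),y,z])
E
python3 - <<'E'
from h import *
t=cv2.imread("pics/top0.png");h=cv2.cvtColor(t,cv2.COLOR_BGR2HSV)
print("blank hsv",h[100,330],"guard",h[73,330],"handle",h[190,425],"ply",h[193,408],"foot",h[180,402])
m=((h[...,0]<20)&(h[...,1]>60)&(h[...,1]<150)&(h[...,2]>90)).astype(np.uint8)
m[:70]=0;m[125:]=0;m[:,:240]=0;m[:,420:]=0
m=cv2.morphologyEx(m,cv2.MORPH_OPEN,np.ones((3,3)))
p=camera_params("top");R,T=np.array(p['R']),np.array(p['t']);c=-R.T@T
print("cam",c.round(3))
pts=[]
for u in range(262,400,8):
    r=np.where(m[:,u])[0]
    if len(r)<10: continue
    a=np.array([np.linalg.norm(x) and x/np.linalg.norm(x) for x in [ray("top",u,v,0,p)-c for v in(r.min()-.5,r.max()+.5)]]); d=a.sum(0)
    pts.append(c+d*(.215-c[2])/d[2]); 
pts=np.array(pts); k=np.polyfit(pts[:,1],pts[:,0],1); print("axis x=",k, "w",len(r),"resid",np.std(pts[:,0]-np.polyval(k,pts[:,1])))
mid=[int(proj("top",np.array([np.polyval(k,y),y,.26]),p)[1]) for y in(.2,-.17)]
for v in mid:
    q=np.where(m[v])[0];print(v,q.min(),q.max(),ray("top",q.min()-.5,v,.262,p).round(4),ray("top",q.max()+.5,v,.262,p).round(4))
E
```

```text
blank hsv [ 14  93 150] guard [ 20 157 179] handle [ 13 114 107] ply [ 18  73 144] foot [130   5 157]
cam [ 0.366 -0.035  1.496]
axis x= [-0.05714851  0.6803765 ] w 39 resid 0.0004983379154078224
95 248 411 [0.6693 0.1606 0.262 ] [ 0.6684 -0.233   0.262 ]
86 247 410 [0.6912 0.1631 0.262 ] [ 0.6902 -0.2309  0.262 ]
```

Run:
```python
from h import *
A=[.46,.15,.34];B=[.42,-.24,.34]
plan(A,tool(108,0,-1),20); plan(B,tool(60,0,-1),16,A,tool(108,0,-1))
```

```text
20 x [-0.611, -0.178, -0.137, -0.001, 0.0, 0.424]
16 x [-0.631, -0.015, 0.0, 0.0, 0.0, 0.5]
```

Emit:
carry_out:
  commands:
    - [[-0.61,-0.18,-0.14,0,0,0.42],[-0.61,-0.18,-0.14,0,0,0.42],[-0.61,-0.18,-0.14,0,0,0.42],[-0.61,-0.18,-0.14,0,0,0.42],[-0.61,-0.18,-0.14,0,0,0.42],[-0.61,-0.18,-0.14,0,0,0.42],[-0.61,-0.18,-0.14,0,0,0.42],[-0.61,-0.18,-0.14,0,0,0.42],[-0.61,-0.18,-0.14,0,0,0.42],[-0.61,-0.18,-0.14,0,0,0.42],[-0.61,-0.18,-0.14,0,0,0.42],[-0.61,-0.18,-0.14,0,0,0.42],[-0.61,-0.18,-0.14,0,0,0.42],[-0.61,-0.18,-0.14,0,0,0.42],[-0.61,-0.18,-0.14,0,0,0.42],[-0.61,-0.18,-0.14,0,0,0.42],[-0.61,-0.18,-0.14,0,0,0.42],[-0.61,-0.18,-0.14,0,0,0.42],[-0.61,-0.18,-0.14,0,0,0.42],[-0.61,-0.18,-0.14,0,0,0.42]]
  hand: -1

```text
clock: 1.77
position: [0.4604, 0.1475, 0.3439]
ee_rot: [0.586, 0.81, 0.0, -0.0]
ft_force: [0.7, 0.7, -0.1]
grip_width: 1.0
grasp_force: 0.0
```

Emit:
carry_out:
  commands:
    - [[-0.63,0,0,0,0,0.5],[-0.63,0,0,0,0,0.5],[-0.63,0,0,0,0,0.5],[-0.63,0,0,0,0,0.5],[-0.63,0,0,0,0,0.5],[-0.63,0,0,0,0,0.5],[-0.63,0,0,0,0,0.5],[-0.63,0,0,0,0,0.5],[-0.63,0,0,0,0,0.5],[-0.63,0,0,0,0,0.5],[-0.63,0,0,0,0,0.5],[-0.63,0,0,0,0,0.5],[-0.63,0,0,0,0,0.5],[-0.63,0,0,0,0,0.5],[-0.63,0,0,0,0,0.5],[-0.63,0,0,0,0,0.5],[0,0,0,0,0,0],[0,0,0,0,0,0],[0,0,0,0,0,0]]

```text
clock: 3.35
position: [0.4325, -0.2404, 0.3434]
ee_rot: [0.864, 0.504, 0.0, -0.0]
ft_force: [0.1, 0.1, -0.2]
grip_width: 0.999
grasp_force: 0.0
```

Run:
```python
from h import *
o=get_obs();p=camera_params("wrist");print(o['clock'],o['position'],o['joint_pos'].round(2),Ro.from_quat(o['ee_rot']).as_matrix().round(3).tolist())
cv2.imwrite("pics/w1.png",camera("wrist")[:,:,::-1])
R,T=np.array(p['R']),np.array(p['t']);np.savez("w1.npz",R=R,t=T,mtx=p['mtx'])
print((-R.T@T).round(3),R.round(3).tolist(),p['mtx'][0][0])
```

```text
3.35 [ 0.43254348 -0.24044356  0.34338133] [-0.34 -0.04  0.75  1.64  0.02  1.53 -0.11] [[0.493, 0.87, 0.0], [0.87, -0.493, 0.001], [0.001, -0.0, -1.0]]
[ 0.468 -0.18   0.486] [[0.87, -0.493, 0.0], [-0.475, -0.838, 0.27], [-0.133, -0.235, -0.963]] 330.0900854443975
```

View pics/w1.png

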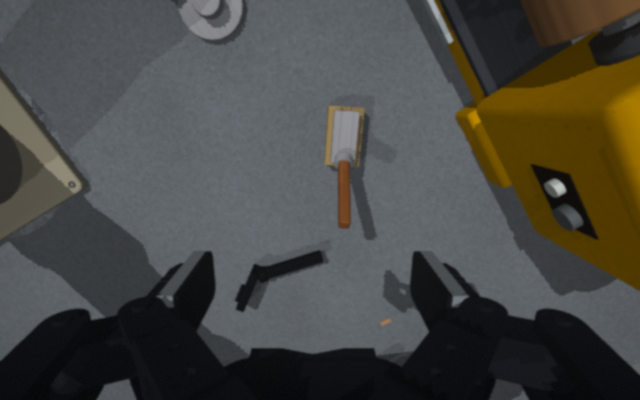

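The picture shows the finder's foot at (346,133) on its block and the handle running down to (344,226); the black look-alike is separate at (285,265).

```bash
cat > m.py <<'E'
from h import *
import sys
def measure(png,npz,box):
    p=dict(np.load(npz)); im=cv2.imread(png); h=cv2.cvtColor(im,cv2.COLOR_BGR2HSV).astype(int)
    x0,x1,y0,y1=box; B=np.zeros(h.shape[:2],bool);B[y0:y1,x0:x1]=1
    hd=B&(h[...,0]<16)&(h[...,1]>130)&(h[...,2]>60); ft=B&(h[...,1]<30)&(h[...,2]>130)
    out={}
    for n,m in(("hd",hd),("ft",ft)):
        _,l,s,_=cv2.connectedComponentsWithStats(m.astype(np.uint8)); m=l==1+s[1:,4].argmax()
        out[n]=np.argwhere(m)[:,::-1].astype(float); print(n,m.sum(),out[n].min(0),out[n].max(0))
    F=np.array([ray("wrist",u,v,.040,p)[:2] for u,v in out["ft"]]).astype(np.float32)
    c,wh,a=cv2.minAreaRect(F*1000); print("foot rect mm",c,wh,a)
    bx=cv2.boxPoints((c,wh,a))/1000; H=np.array([ray("wrist",u,v,.07,p)[:2] for u,v in out["hd"]]).mean(0)
    e=bx[1]-bx[0],bx[2]-bx[1]; e=max(e,key=np.linalg.norm); e/=np.linalg.norm(e)
    if e@(np.array(c)/1000-H)<0:e=-e
    toe=np.percentile(F@e,99.5); n=np.array([-e[1],e[0]]); mid=(np.percentile(F@n,1)+np.percentile(F@n,99))/2
    foot=e*(toe-.020)+n*mid; yaw=np.degrees(np.arctan2(e[1],e[0])); print("foot",foot,"yaw",yaw)
    # handle check: predicted axis pixels
    F3=lambda x,z:np.r_[foot+e*x,.026+z]
    for x,z in((-38,10),(-91.5,69.5),(-111.6,91.7)): print("handle proj",proj("w",F3(x/1000,z/1000),p).round(1))
    d=out["hd"]; print("handle px axis by row",[(int(r),d[d[:,1]==r][:,0].mean().round(1)) for r in np.linspace(d[:,1].min()+4,d[:,1].max()-4,5).astype(int)])
    return foot,yaw
if __name__=="__main__": measure("pics/w1.png","w1.npz",(310,385,95,240))
E
python3 m.py
```

```text
hd 672 [339. 161.] [349. 227.]
ft 977 [331. 110.] [358. 161.]
foot rect mm (485.7369079589844, -235.32069396972656) (67.39241027832031, 31.542287826538086) 57.26041030883789
foot [ 0.4929064  -0.22400607] yaw 57.26042
handle proj [342.5 154.5]
handle proj [343.3 204.5]
handle proj [343.6 226.1]
handle px axis by row [(165, np.float64(343.5)), (179, np.float64(343.5)), (194, np.float64(343.5)), (208, np.float64(344.0)), (223, np.float64(343.5))]
```

Run:
```python
from h import *
T=tool(57.6,42,-1);z=T.as_matrix()[:,2];f=np.array([.4932,-.2236,.026]);e=np.array([np.cos(np.radians(57.6)),np.sin(np.radians(57.6)),0])
g=f+e*-.0915+[0,0,.0695]; tcp=g+.019*z; print(tcp)
plan(tcp-.09*z,T,14)
```

```text
[ 0.45098407 -0.29012166  0.08138025]
14 x [-0.281, 0.069, 0.278, -0.013, 0.5, 0.033]
```

Emit:
carry_out:
  commands:
    - [[-0.28,0.07,0.28,-0.013,0.5,0.033],[-0.28,0.07,0.28,-0.013,0.5,0.033],[-0.28,0.07,0.28,-0.013,0.5,0.033],[-0.28,0.07,0.28,-0.013,0.5,0.033],[-0.28,0.07,0.28,-0.013,0.5,0.033],[-0.28,0.07,0.28,-0.013,0.5,0.033],[-0.28,0.07,0.28,-0.013,0.5,0.033],[-0.28,0.07,0.28,-0.013,0.5,0.033],[-0.28,0.07,0.28,-0.013,0.5,0.033],[-0.28,0.07,0.28,-0.013,0.5,0.033],[-0.28,0.07,0.28,-0.013,0.5,0.033],[-0.28,0.07,0.28,-0.013,0.5,0.033],[-0.28,0.07,0.28,-0.013,0.5,0.033],[-0.28,0.07,0.28,-0.013,0.5,0.033],[0,0,0,0,0,0],[0,0,0,0,0,0],[0,0,0,0,0,0]]

```text
clock: 4.82
position: [0.4202, -0.3411, 0.1484]
ee_rot: [0.818, 0.45, 0.314, -0.172]
ft_force: [0.6, 0.5, 0.5]
grip_width: 0.999
grasp_force: 0.0
```

Run:
```python
from h import *
o=get_obs();p=camera_params("wrist");print(o['clock'],o['position'],o['joint_pos'].round(2))
cv2.imwrite("pics/w2.png",camera("wrist")[:,:,::-1])
np.savez("w2.npz",R=p['R'],t=p['t'],mtx=p['mtx'])
from m import measure
try: measure("pics/w2.png","w2.npz",(200,440,0,300))
except Exception as x: print(x)
T=tool(57.6,42,-1);z=T.as_matrix()[:,2]
plan([.4510,-.2901,.0814],T,6)
```

```text
4.8167 [ 0.42021262 -0.34107148  0.14843259] [ 0.37  0.57  0.81  1.71 -0.97  1.61  0.9 ]
hd 1150 [296. 182.] [319. 240.]
ft 1551 [292. 133.] [326. 194.]
foot rect mm (485.0437316894531, -235.7618408203125) (67.29171752929688, 31.147050857543945) 56.82857131958008
foot [ 0.492483  -0.2245503] yaw 56.82858
handle proj [309.1 187.3]
handle proj [307.  215.5]
handle proj [305.8 231.9]
handle px axis by row [(186, np.float64(309.5)), (198, np.float64(309.0)), (211, np.float64(308.0)), (223, np.float64(307.5)), (236, np.float64(308.0))]
6 x [-0.004, -0.007, 0.375, 0.001, 0.001, 0.004]
```

View pics/w2.png

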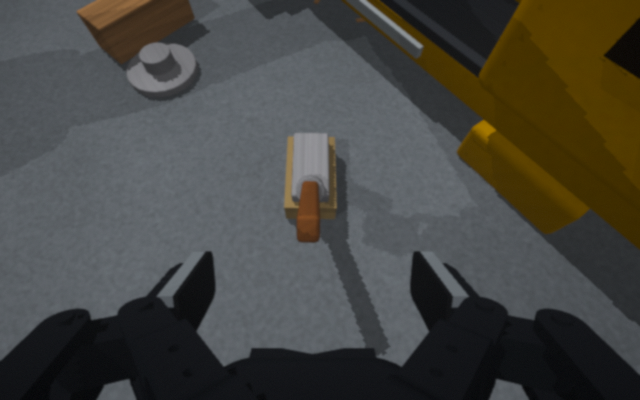

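The finder is between the open fingers, handle at (308,212) and foot at (310,160), and the numbers agree with the first measurement. Closing in.

Emit:
carry_out:
  commands:
    - [[0,-0.005,0.375,0,0,0],[0,-0.005,0.375,0,0,0],[0,-0.005,0.375,0,0,0],[0,-0.005,0.375,0,0,0],[0,-0.005,0.375,0,0,0],[0,-0.005,0.375,0,0,0],[0,0,0,0,0,0],[0,0,0,0,0,0]]

```text
clock: 5.53
position: [0.451, -0.289, 0.0802]
ee_rot: [0.818, 0.45, 0.314, -0.173]
ft_force: [-0.6, -0.4, 0.7]
grip_width: 0.999
grasp_force: 0.0
```

Emit:
carry_out:
  commands:
    - [[0,0,0,0,0,0],[0,0,0,0,0,0],[0,0,0,0,0,0],[0,0,0,0,0,0],[0,0,0,0,0,0],[0,0,0,0,0,0],[0,0,0,0,0,0],[0,0,0,0,0,0],[0,0,0,0,0,0],[0,0,0,0,0,0],[0,0,0,0,0,0],[0,0,0,0,0,0]]
  hand: 1
  force: 80

```text
clock: 6.53
position: [0.4508, -0.2901, 0.081]
ee_rot: [0.818, 0.449, 0.314, -0.172]
ft_force: [-3.3, -0.9, 5.5]
grip_width: 0.152
grasp_force: 78.1
```

Run:
```python
from h import *
o=get_obs();R=Ro.from_quat(o['ee_rot']);print(o['clock'],o['position'],o['joint_pos'].round(2))
up=o['position']+[0,0,.09]; plan(up,R,4)
# transit poses (bed frame yaw 3.27)
b=np.array([.6824,-.036,.09]);Rb=Ro.from_euler('z',3.27,degrees=True)
T=tool(3.27,42,-1);z=T.as_matrix()[:,2]
def tcp(x,y,zz): # foot in bed frame
    return b+Rb.apply(np.array([x-.0915,y,zz+.0695]))+.019*z
A=tcp(-.13,-.068,.045);B=tcp(.009,-.068,.020)
print(A,B); plan(A,T,14,up,R); plan(B,T,8,A,T)
```

```text
6.5333 [ 0.45081733 -0.29014724  0.08101605] [ 0.3   0.61  0.76  1.82 -1.05  1.47  0.93]
4 x [0.376, 0.0, -0.418, 0.0, 0.0, 0.0]
[ 0.47783223 -0.11579874  0.19038025] [ 0.61660591 -0.10787     0.16538025]
14 x [0.183, -0.246, 0.118, -0.432, -0.0, 0.48]
8 x [0.271, 0.0, 0.349, 0.0, 0.0, 0.0]
```

Emit:
carry_out:
  commands:
    - [[0.376,0,-0.418,0,0,0],[0.376,0,-0.418,0,0,0],[0.376,0,-0.418,0,0,0],[0.376,0,-0.418,0,0,0],[0,0,0,0,0,0],[0,0,0,0,0,0]]

```text
clock: 7.03
position: [0.451, -0.2901, 0.1708]
ee_rot: [0.818, 0.45, 0.314, -0.172]
ft_force: [-0.6, -0.2, -4.0]
grip_width: 0.155
grasp_force: 78.7
```

Emit:
carry_out:
  commands:
    - [[0.18,-0.25,0.12,-0.43,0,0.48],[0.18,-0.25,0.12,-0.43,0,0.48],[0.18,-0.25,0.12,-0.43,0,0.48],[0.18,-0.25,0.12,-0.43,0,0.48],[0.18,-0.25,0.12,-0.43,0,0.48],[0.18,-0.25,0.12,-0.43,0,0.48],[0.18,-0.25,0.12,-0.43,0,0.48],[0.18,-0.25,0.12,-0.43,0,0.48],[0.18,-0.25,0.12,-0.43,0,0.48],[0.18,-0.25,0.12,-0.43,0,0.48],[0.18,-0.25,0.12,-0.43,0,0.48],[0.18,-0.25,0.12,-0.43,0,0.48],[0.18,-0.25,0.12,-0.43,0,0.48],[0.18,-0.25,0.12,-0.43,0,0.48],[0,0,0,0,0,0],[0,0,0,0,0,0],[0,0,0,0,0,0]]

```text
clock: 8.45
position: [0.4702, -0.1242, 0.1885]
ee_rot: [0.932, 0.052, 0.357, -0.02]
ft_force: [0.4, -0.6, -3.6]
grip_width: 0.153
grasp_force: 79.2
```

Run:
```python
from h import *
o=get_obs();print(o['clock'],o['position'],o['joint_pos'].round(2),o['ft_force'],o['grip_width'])
p=camera_params("wrist");np.savez("w3.npz",R=p['R'],t=p['t'],mtx=p['mtx'])
cv2.imwrite("pics/w3.png",camera("wrist")[:,:,::-1])
plan([.6166,-.1079,.1654],tool(3.27,42,-1),8)
```

```text
8.45 [ 0.47016164 -0.12416558  0.1884821 ] [ 0.3  -0.34  0.08  2.42 -0.67  0.5  -0.57] [ 0.41352242 -0.56794615 -3.59802827] 0.15268843757780937
8 x [0.292, -0.01, 0.362, -0.044, -0.0, 0.047]
```

View pics/w3.png

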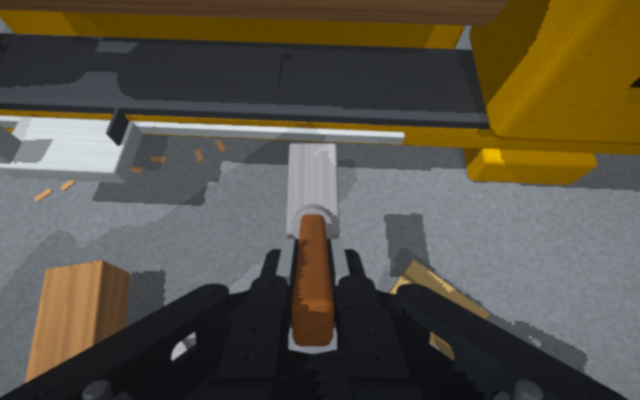

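The finder hangs straight in the grip with its toe at (312,143). The bed front edge runs (0,108)–(485,127) and the pointer fin is at (118,127). I'll measure the bed edge for yaw and the fin.

Run:
```python
from h import *
p=dict(np.load("w3.npz")); h=cv2.cvtColor(cv2.imread("pics/w3.png"),cv2.COLOR_BGR2HSV).astype(int)
P=[]
for u in list(range(150,280,5))+list(range(345,480,5)):
    y=[v for v in range(95,140) if h[v,u,1]>150 and 15<h[v,u,0]<30 and h[v,u,2]>80]
    if y:P.append(ray("w",u,min(y)-.5,.09,p)[:2])
P=np.array(P);k=np.polyfit(P[:,1],P[:,0],1);r=P[:,0]-np.polyval(k,P[:,1]);P=P[abs(r)<.003];k=np.polyfit(P[:,1],P[:,0],1)
print("front edge x=",k,"yaw",np.degrees(np.arctan(-k[0])),"n",len(P),"rms",np.std(P[:,0]-np.polyval(k,P[:,1])))
print("blank-derived edge at y=-.036:",.6824-.05, "seen",np.polyval(k,-.036))
f=np.argwhere((h[100:150,95:140,2]<45));print("fin px",f.min(0)+[100,95],f.max(0)+[100,95],len(f))
for u,v in((110,108),(127,108),(127,115)):print(ray("w",u,v,.10,p).round(4))
o=get_obs();z=Ro.from_quat(o['ee_rot']).as_matrix()[:,2];print("yaw",np.degrees(np.arctan2(z[1],z[0])),"tilt",np.degrees(np.arccos(-z[2])))
b=np.array([.6824,-.036,.09]);T=tool(3.3,42,-1)
# headstock face check: bed y=-230 at front edge
print("px of headstock corner pred",proj("w",b+Ro.from_euler('z',3.3,degrees=True).apply([-.05,-.23,0]),p))
```

```text
front edge x= [-0.05857352  0.62629602] yaw 3.352185180223969 n 53 rms 0.0003826126811678871
blank-derived edge at y=-.036: 0.6324 seen 0.6284046663640915
fin px [109 105] [142 139] 339
[0.6193 0.0849 0.1   ]
[0.621  0.0689 0.1   ]
[0.6129 0.0659 0.1   ]
yaw 6.431679694604168 tilt 42.005937243265514
px of headstock corner pred [484.36398585 125.30902668]
```

```bash
cat >> h.py <<'E'
b=np.array([.6805,-.036,.09]);YAW=3.3;Rb=Ro.from_euler('z',YAW,degrees=True);T=tool(YAW,42,-1)
GO=np.array([-.0915,0,.0695])
def tcp(x,y,zz): return b+Rb.apply(np.array([x,y,zz])+GO)+.019*T.as_matrix()[:,2]
def foot():
    o=get_obs();R=Ro.from_quat(o['ee_rot']); F=R*T.inv()*Rb
    p=o['position']-.019*R.as_matrix()[:,2]-F.apply(GO); q=Rb.inv().apply(p-b)
    print("t",o['clock'],"foot in bed mm",(q*1e3).round(1),"ft",Rb.inv().apply(o['ft_force']).round(1),"rot",(np.degrees((Rb.inv()*F).as_rotvec())).round(1),"grip",round(o['grip_width'],3),"j",o['joint_pos'].round(2)); return q
E
python3 - <<'E'
from h import *
foot(); plan(tcp(.009,-.066,.020),T,10); plan(tcp(.009,-.066,.009),T,3,tcp(.009,-.066,.020),T)
print("y 1mm:",T.inv().apply(Rb.apply([0,.001,0]))/.04,"z 1mm",T.inv().apply([0,0,.001])/.04,"x 1mm",T.inv().apply(Rb.apply([.001,0,0]))/.04)
E
```

```text
t 8.5 foot in bed mm [-136.1  -71.6   43.5] ft [-0.2 -0.7 -3.3] rot [ 0.1 -0.   3.1] grip 0.156 j [ 0.3  -0.34  0.08  2.42 -0.67  0.5  -0.57]
10 x [0.231, -0.014, 0.287, -0.035, -0.0, 0.037]
3 x [-0.061, 0.0, 0.068, 0.0, 0.0, 0.0]
y 1mm: [-1.71556184e-19 -2.50000000e-02  1.30497966e-19] z 1mm [ 0.01672827  0.         -0.01857862] x 1mm [1.85786206e-02 2.66710776e-19 1.67282652e-02]
```

Emit:
carry_out:
  commands:
    - [[0.23,-0.014,0.287,-0.035,0,0.037],[0.23,-0.014,0.287,-0.035,0,0.037],[0.23,-0.014,0.287,-0.035,0,0.037],[0.23,-0.014,0.287,-0.035,0,0.037],[0.23,-0.014,0.287,-0.035,0,0.037],[0.23,-0.014,0.287,-0.035,0,0.037],[0.23,-0.014,0.287,-0.035,0,0.037],[0.23,-0.014,0.287,-0.035,0,0.037],[0.23,-0.014,0.287,-0.035,0,0.037],[0.23,-0.014,0.287,-0.035,0,0.037],[0,0,0,0,0,0],[0,0,0,0,0,0],[0,0,0,0,0,0]]

```text
clock: 9.58
position: [0.6147, -0.1054, 0.1659]
ee_rot: [0.933, 0.028, 0.358, -0.01]
ft_force: [0.7, 0.3, -3.8]
grip_width: 0.155
grasp_force: 79.2
```

Run:
```python
from h import *
foot(); plan(tcp(.009,-.066,.009),T,3)
```

```text
t 9.5833 foot in bed mm [  9.2 -65.5  20.5] ft [ 0.7  0.3 -3.8] rot [-0.1 -0.   0.1] grip 0.155 j [ 0.23  0.01 -0.05  2.19 -0.62  0.28 -0.79]
3 x [-0.065, 0.004, 0.07, 0.001, -0.001, 0.005]
```

Now lower in small steps to contact, checking the force.

Emit:
carry_out:
  commands:
    - [[-0.065,0,0.07,0,0,0],[-0.065,0,0.07,0,0,0],[-0.065,0,0.07,0,0,0],[-0.017,0,0.019,0,0,0],[-0.017,0,0.019,0,0,0],[0,0,0,0,0,0],[0,0,0,0,0,0]]

```text
clock: 10.17
position: [0.6154, -0.1053, 0.1533]
ee_rot: [0.933, 0.027, 0.359, -0.01]
ft_force: [0.1, 0.4, -2.9]
grip_width: 0.154
grasp_force: 79.2
```

Emit:
carry_out:
  commands:
    - [[-0.017,0,0.019,0,0,0],[0,0,0,0,0,0],[-0.017,0,0.019,0,0,0],[0,0,0,0,0,0]]

```text
clock: 10.5
position: [0.6157, -0.1052, 0.1516]
ee_rot: [0.933, 0.028, 0.36, -0.01]
ft_force: [0.1, 0.4, -1.7]
grip_width: 0.152
grasp_force: 79.6
```

Emit:
carry_out:
  commands:
    - [[-0.017,0,0.019,0,0,0],[0,0,0,0,0,0]]

```text
clock: 10.67
position: [0.6161, -0.1053, 0.1512]
ee_rot: [0.932, 0.028, 0.36, -0.009]
ft_force: [-0.7, 0.9, 0.7]
grip_width: 0.151
grasp_force: 80.1
```

Emit:
carry_out:
  commands:
    - [[-0.017,0,0.019,0,0,0],[0,0,0,0,0,0]]

```text
clock: 10.83
position: [0.6165, -0.1054, 0.1508]
ee_rot: [0.932, 0.028, 0.361, -0.009]
ft_force: [-4.3, 0.9, 6.2]
grip_width: 0.154
grasp_force: 80.9
```

Emit:
carry_out:
  commands:
    - [[0,-0.06,0,0,0,0],[0,-0.06,0,0,0,0],[0,-0.06,0,0,0,0],[0,-0.06,0,0,0,0]]

```text
clock: 11.17
position: [0.616, -0.0968, 0.1508]
ee_rot: [0.932, 0.027, 0.361, -0.009]
ft_force: [-0.1, -4.2, 6.7]
grip_width: 0.16
grasp_force: 80.1
```

Emit:
carry_out:
  commands:
    - [[0,-0.06,0,0,0,0],[0,-0.06,0,0,0,0],[0,-0.06,0,0,0,0],[0,-0.06,0,0,0,0]]

```text
clock: 11.5
position: [0.6155, -0.087, 0.1508]
ee_rot: [0.932, 0.027, 0.361, -0.009]
ft_force: [0.6, -4.5, 5.7]
grip_width: 0.152
grasp_force: 80.1
```

Emit:
carry_out:
  commands:
    - [[0,-0.06,0,0,0,0],[0,-0.06,0,0,0,0],[0,-0.06,0,0,0,0],[0,-0.06,0,0,0,0]]

```text
clock: 11.83
position: [0.6149, -0.0774, 0.1507]
ee_rot: [0.932, 0.027, 0.361, -0.009]
ft_force: [0.4, -4.6, 5.3]
grip_width: 0.152
grasp_force: 79.9
```

Emit:
carry_out:
  commands:
    - [[0,-0.06,0,0,0,0],[0,-0.06,0,0,0,0],[0,-0.06,0,0,0,0],[0,-0.06,0,0,0,0]]

```text
clock: 12.17
position: [0.6129, -0.0702, 0.1487]
ee_rot: [0.933, 0.025, 0.359, -0.008]
ft_force: [1.5, -16.5, -2.8]
grip_width: 0.15
grasp_force: 80.4
```

It dropped (z −2 mm, side force −16 N). I'll ease back and lower it in.

Emit:
carry_out:
  commands:
    - [[0,0.05,0,0,0,0],[0,0.05,0,0,0,0],[-0.017,0,0.019,0,0,0],[-0.017,0,0.019,0,0,0],[-0.017,0,0.019,0,0,0],[0,0,0,0,0,0]]

```text
clock: 12.67
position: [0.6129, -0.0723, 0.1456]
ee_rot: [0.933, 0.026, 0.359, -0.009]
ft_force: [-3.0, -6.9, 2.2]
grip_width: 0.15
grasp_force: 80.2
```

Run:
```python
from h import *
foot()
```

```text
t 12.6667 foot in bed mm [  9.3 -32.6   0.3] ft [-3.4 -6.7  2.2] rot [-0.1 -0.1 -0.1] grip 0.15 j [ 0.18  0.02 -0.08  2.23 -0.55  0.2  -0.91]
```

Emit:
carry_out:
  commands:
    - [[0,0.02,0,0,0,0],[-0.017,0,0.019,0,0,0],[-0.017,0,0.019,0,0,0],[0,0.01,0,0,0,0],[0,0,0,0,0,0]]

```text
clock: 13.08
position: [0.6139, -0.0727, 0.1451]
ee_rot: [0.932, 0.027, 0.36, -0.009]
ft_force: [-8.9, -4.1, 12.4]
grip_width: 0.156
grasp_force: 81.9
```

Run:
```python
from h import *
foot()
```

```text
t 13.0833 foot in bed mm [ 10.3 -32.9   0. ] ft [-9.1 -3.6 12.4] rot [-0.1 -0.2 -0. ] grip 0.156 j [ 0.19  0.02 -0.08  2.22 -0.57  0.19 -0.89]
```

Emit:
carry_out:
  commands:
    - [[0.008,0.02,-0.01,0,0,0],[0.008,0.02,-0.01,0,0,0],[0.008,0,-0.01,0,0,0],[0,0,0,0,0,0]]

```text
clock: 13.42
position: [0.6133, -0.0732, 0.1452]
ee_rot: [0.933, 0.028, 0.359, -0.01]
ft_force: [1.1, -0.1, 1.5]
grip_width: 0.152
grasp_force: 79.6
```

Emit:
carry_out:
  commands:
    - [[0,0,0,0,0,0],[0,0,0,0,0,0],[0,0,0,0,0,0],[0,0,0,0,0,0],[0,0,0,0,0,0],[0,0,0,0,0,0],[0,0,0,0,0,0],[0,0,0,0,0,0]]
  hand: -0.3

```text
clock: 14.08
position: [0.6135, -0.0736, 0.1456]
ee_rot: [0.933, 0.028, 0.359, -0.01]
ft_force: [-1.0, -0.3, 1.2]
grip_width: 0.648
grasp_force: 0.0
```

Run:
```python
from h import *
foot()
```

```text
t 14.0833 foot in bed mm [  9.8 -33.7   0.3] ft [-1.  -0.2  1.2] rot [-0.1 -0.1  0.1] grip 0.648 j [ 0.19  0.02 -0.08  2.22 -0.57  0.2  -0.88]
```

Emit:
carry_out:
  commands:
    - [[0,0,-0.2,0,0,0],[0,0,-0.4,0,0,0],[0,0,-0.6,0,0,0],[0,0,-0.6,0,0,0],[0,0,-0.6,0,0,0],[0,0,-0.6,0,0,0],[0,0,0,0,0,0],[0,0,0,0,0,0],[0,0,0,0,0,0]]

```text
clock: 14.83
position: [0.5332, -0.0782, 0.2342]
ee_rot: [0.933, 0.028, 0.359, -0.01]
ft_force: [1.4, -0.5, 0.1]
grip_width: 0.649
grasp_force: 0.0
```

Run:
```python
from h import *
foot();p=camera_params("wrist");np.savez("w4.npz",R=p['R'],t=p['t'],mtx=p['mtx'])
cv2.imwrite("pics/w4.png",camera("wrist")[:,:,::-1])
print(get_obs()['position'])
```

```text
t 14.8333 foot in bed mm [-70.5 -33.6  89. ] ft [ 1.4 -0.6  0.1] rot [-0.1 -0.1  0. ] grip 0.649 j [ 0.25 -0.3  -0.09  2.29 -0.39  0.46 -1.07]
[ 0.53319746 -0.07799984  0.23363598]
```

View pics/w4.png

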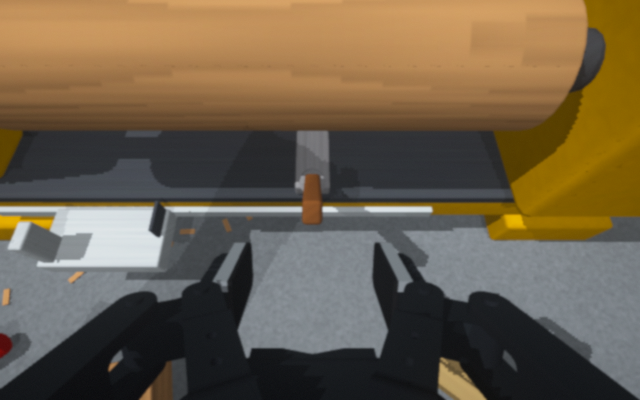

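The finder stands in the slot, foot at (312,155) under the blank; the fin is at (158,219) and the tab at (33,240). I'll measure the pointer-to-foot offset along the bed in this one image.

Run:
```python
from h import *
p=dict(np.load("w4.npz")); h=cv2.cvtColor(cv2.imread("pics/w4.png"),cv2.COLOR_BGR2HSV).astype(int)
bd=lambda u,v,z:(Rb.inv().apply(ray("w",u,v,z,p)-b)*1e3).round(1)
for v in(138,145,152,160,168):
    c=[u for u in range(280,350) if h[v,u,2]>88]; print(v,min(c),max(c),bd(min(c)-.5,v,.104),bd(max(c)+.5,v,.104))
for v in range(202,242,4):
    print(v,"".join("#" if x<50 else "." if x<120 else "o" for x in h[v,140:185,2]))
# predicted fin top ends for bed x -58..-88, guess y=108
for y in(105,108):
  for x in(-58,-88): print(y,x,proj("w",b+Rb.apply([x/1e3,y/1e3,.01]),p).round(1))
for u,v in((22,225),(57,235),(9,222),(12,250),(40,262)):print(u,v,bd(u,v,.12))
```

```text
138 297 328 [ 18.7 -16.3  14. ] [ 18.7 -49.9  14. ]
145 298 328 [  9.8 -17.5  14. ] [  9.8 -49.8  14. ]
152 298 328 [  1.  -17.7  14. ] [  1.1 -49.6  14. ]
160 297 328 [ -8.7 -16.9  14. ] [ -8.7 -49.4  14. ]
168 297 327 [-18.2 -17.1  14. ] [-18.2 -48.2  14. ]
202 .............................................
206 oooooooooooooo....####..ooooooooooooooooooooo
210 oooooooooooooo...#######..ooooooooooooooooooo
214 ooooooooooooo...#######...ooo........oooooooo
218 oooooooooooo...########..ooo.................
222 ooooooooooo....#######..ooo..................
226 oooooooooo...########..oooo..................
230 oooooooooo...#######..oooo...................
234 oooooooooooooo...##..oooo....................
238 ooooooooooooooooooooooooo....................
105 -58 [168.3 205.5]
105 -88 [162.  235.1]
108 -58 [165.2 205.5]
108 -88 [158.7 235.1]
22 225 [-86.2 218.4  30. ]
57 235 [-95.3 185.   30. ]
9 222 [-83.4 230.8  30. ]
12 250 [-108.6  218.    30. ]
40 262 [-118.8  190.8   30. ]
```

Run:
```python
from h import *
W=lambda *q:b+Rb.apply(q)
o=get_obs();print("tcp bed",Rb.inv().apply(o['position']-b).round(4))
plan(W(-.105,.262,.10),T,14); plan(W(-.097,.262,.018),T,5,W(-.105,.262,.10),T)
```

```text
tcp bed [-0.1495 -0.0335  0.1436]
14 x [0.007, -0.528, 0.111, 0.0, -0.001, 0.001]
5 x [-0.245, -0.0, 0.331, 0.0, 0.0, 0.0]
```

Emit:
carry_out:
  commands:
    - [[0,-0.53,0.11,0,0,0],[0,-0.53,0.11,0,0,0],[0,-0.53,0.11,0,0,0],[0,-0.53,0.11,0,0,0],[0,-0.53,0.11,0,0,0],[0,-0.53,0.11,0,0,0],[0,-0.53,0.11,0,0,0],[0,-0.53,0.11,0,0,0],[0,-0.53,0.11,0,0,0],[0,-0.53,0.11,0,0,0],[0,-0.53,0.11,0,0,0],[0,-0.53,0.11,0,0,0],[0,-0.53,0.11,0,0,0],[0,-0.53,0.11,0,0,0],[0,0,0,0,0,0],[0,0,0,0,0,0]]
  hand: 1

```text
clock: 16.22
position: [0.5532, 0.2091, 0.1876]
ee_rot: [0.935, 0.029, 0.354, -0.011]
ft_force: [0.1, -0.8, -1.2]
grip_width: -0.005
grasp_force: 0.0
```

Run:
```python
from h import *
W=lambda *q:b+Rb.apply(q)
o=get_obs();print("tcp bed",Rb.inv().apply(o['position']-b).round(4),o['joint_pos'].round(2))
plan(W(-.097,.262,.018),T,5)
cv2.imwrite("pics/w5.png",camera("wrist")[:,:,::-1])
```

```text
tcp bed [-0.113   0.252   0.0976] [ 0.91 -0.19 -1.43  2.16  0.41  0.39 -2.42]
5 x [-0.205, -0.05, 0.35, -0.004, 0.018, 0.005]
```

View pics/w5.png

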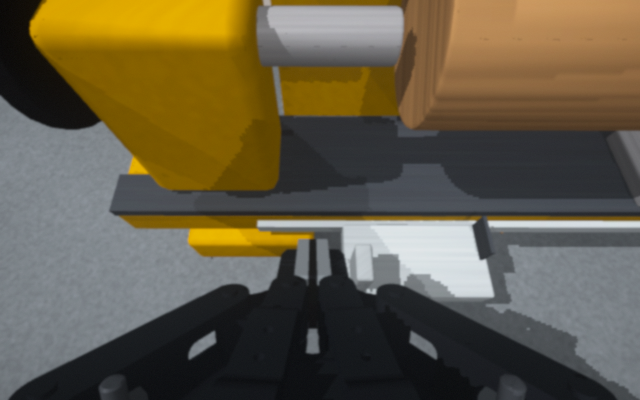

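The shut fingers at (315,250) stand on the +y side of the tab at (363,262), in the gap, clear of the tailstock. Going down.

Emit:
carry_out:
  commands:
    - [[-0.2,0,0.35,0,0,0],[-0.2,0,0.35,0,0,0],[-0.2,0,0.35,0,0,0],[-0.2,0,0.35,0,0,0],[-0.2,0,0.35,0,0,0],[0,0,0,0,0,0],[0,0,0,0,0,0]]

```text
clock: 16.85
position: [0.5376, 0.1866, 0.144]
ee_rot: [0.935, 0.033, 0.352, -0.018]
ft_force: [0.5, -0.8, 0.4]
grip_width: 0.001
grasp_force: 0.0
```

```bash
cat >> h.py <<'E'
def st():
    o=get_obs();R=Ro.from_quat(o['ee_rot']);print(o['clock'],"tcp bed mm",(Rb.inv().apply(o['position']-b)*1e3).round(1),"ft",Rb.inv().apply(o['ft_force']).round(1),"j",o['joint_pos'].round(2),"rot",np.degrees((T.inv()*R).as_rotvec()).round(1))
E
python3 -c "
from h import *
st()"
```

```text
16.85 tcp bed mm [-129.9  230.4   54. ] ft [ 0.5 -0.8  0.4] j [ 0.96 -0.14 -1.47  2.26  0.62  0.29 -2.6 ] rot [ 1.1 -0.7 -0.3]
```

Joints 3 and 7 are at their limits. I'll back up along the tool and make the half turn about tool z, which is the same shape with j7 mid-range.

Emit:
carry_out:
  commands:
    - [[0,-0.1,-0.5,0,0,0],[0,-0.1,-0.5,0,0,0],[0,-0.1,-0.5,0,0,-0.5],[0,-0.1,-0.5,0,0,-0.5],[0,0,0,0,0,-1],[0,0,0,0,0,-1],[0,0,0,0,0,-1],[0,0,0,0,0,-1],[0,0,0,0,0,-1],[0,0,0,0,0,-1],[0,0,0,0,0,-1],[0,0,0,0,0,-1],[0,0,0,0,0,-1],[0,0,0,0,0,-1],[0,0,0,0,0,-1],[0,0,0,0,0,-1]]

```text
clock: 18.18
position: [0.5028, 0.1935, 0.1822]
ee_rot: [0.71, 0.61, 0.284, 0.208]
ft_force: [0.1, -0.1, 0.1]
grip_width: 0.001
grasp_force: 0.0
```

```bash
python3 -c "
from h import *
st()"
```

```text
18.1833 tcp bed mm [-164.2  239.3   92.2] ft [ 0.1 -0.1  0.1] j [ 0.13 -0.22 -0.75  2.29  0.54  0.44 -1.23] rot [  1.1  -0.2 -77.8]
```

Emit:
carry_out:
  commands:
    - [[0,0,0,0,0,-1],[0,0,0,0,0,-1],[0,0,0,0,0,-1],[0,0,0,0,0,-1],[0,0,0,0,0,-1],[0,0,0,0,0,-1],[0,0,0,0,0,-1],[0,0,0,0,0,-1],[0,0,0,0,0,-1],[0,0,0,0,0,-1],[0,0,0,0,0,-1],[0,0,0,0,0,-1],[0,0,0,0,0,-1],[0,0,0,0,0,-1],[0,0,0,0,0,-1],[0,0,0,0,0,-1],[0,0,0,0,0,-1],[0,0,0,0,0,0],[0,0,0,0,0,0]]

```text
clock: 19.77
position: [0.5028, 0.1934, 0.182]
ee_rot: [-0.024, 0.936, 0.018, 0.351]
ft_force: [0.0, 0.1, 0.1]
grip_width: -0.001
grasp_force: 0.0
```

```bash
python3 -c "
from h import *
st()
T2=tool(YAW,35,1);W=lambda *q:b+Rb.apply(q)
A=W(-.105,.255,.07)
plan(A,T2,5); plan(W(-.099,.255,.018),T2,4,A,T2)
print('y1mm',T2.inv().apply(Rb.apply([0,.001,0]))/.04)"
```

```text
19.7667 tcp bed mm [-164.2  239.2   92. ] ft [0.  0.1 0.1] j [-0.17 -0.19 -0.49  2.31  0.67  0.48  0.43] rot [   1.2    1.1 -179.3]
5 x [-0.162, 0.078, 0.272, 0.024, 0.207, -0.021]
4 x [0.156, 0.0, 0.288, 0.0, 0.0, 0.0]
y1mm [4.49014078e-19 2.50000000e-02 9.27686321e-20]
```

Joints are now comfortable. Descend beside the tab.

Emit:
carry_out:
  commands:
    - [[-0.16,0.08,0.27,0.024,0.207,-0.02],[-0.16,0.08,0.27,0.024,0.207,-0.02],[-0.16,0.08,0.27,0.024,0.207,-0.02],[-0.16,0.08,0.27,0.024,0.207,-0.02],[-0.16,0.08,0.27,0.024,0.207,-0.02],[0,0,0,0,0,0],[0.156,0,0.288,0,0,0],[0.156,0,0.288,0,0,0],[0.156,0,0.288,0,0,0],[0.156,0,0.288,0,0,0],[0,0,0,0,0,0],[0,0,0,0,0,0]]

```text
clock: 20.77
position: [0.5658, 0.2125, 0.1073]
ee_rot: [-0.028, 0.953, 0.008, 0.3]
ft_force: [0.8, -0.1, 0.6]
grip_width: -0.001
grasp_force: 0.0
```

```bash
python3 -c "
from h import *
st()"
```

```text
20.7667 tcp bed mm [-100.2  254.7   17.3] ft [ 0.8 -0.2  0.6] j [-0.19  0.13 -0.43  2.15  0.85  0.48  0.33] rot [-1.110e+01  1.000e-01  1.796e+02]
```

Emit:
carry_out:
  commands:
    - [[0,-0.07,0,0,0,0],[0,-0.07,0,0,0,0],[0,-0.07,0,0,0,0],[0,-0.07,0,0,0,0],[0,-0.07,0,0,0,0],[0,-0.07,0,0,0,0],[0,-0.07,0,0,0,0],[0,-0.07,0,0,0,0],[0,0,0,0,0,0]]

```text
clock: 21.52
position: [0.5677, 0.1914, 0.108]
ee_rot: [-0.029, 0.953, 0.009, 0.301]
ft_force: [0.2, 4.8, -1.7]
grip_width: 0.001
grasp_force: 1.9
```

```bash
python3 -c "
from h import *
st()"
```

```text
21.5167 tcp bed mm [-99.5 233.5  18. ] ft [ 0.5  4.8 -1.7] j [-0.15  0.1  -0.42  2.17  0.82  0.45  0.4 ] rot [-1.090e+01 -1.000e-01  1.795e+02]
```

Emit:
carry_out:
  commands:
    - [[0,-0.1,0,0,0,0],[0,-0.125,0,0,0,0],[0,-0.125,0,0,0,0],[0,-0.125,0,0,0,0],[0,-0.125,0,0,0,0],[0,-0.125,0,0,0,0],[0,-0.125,0,0,0,0],[0,-0.125,0,0,0,0],[0,-0.125,0,0,0,0],[0,-0.125,0,0,0,0],[0,-0.125,0,0,0,0],[0,-0.125,0,0,0,0],[0,-0.125,0,0,0,0],[0,-0.125,0,0,0,0],[0,-0.125,0,0,0,0],[0,-0.125,0,0,0,0],[0,-0.125,0,0,0,0],[0,-0.125,0,0,0,0],[0,-0.125,0,0,0,0],[0,0,0,0,0,0]]

```text
clock: 23.18
position: [0.5733, 0.0968, 0.108]
ee_rot: [-0.029, 0.953, 0.008, 0.301]
ft_force: [1.1, 3.8, -2.4]
grip_width: -0.001
grasp_force: 1.9
```

```bash
python3 -c "
from h import *
st()"
```

```text
23.1833 tcp bed mm [-99.4 138.8  18. ] ft [ 1.4  3.8 -2.4] j [ 0.01  0.04 -0.36  2.24  0.58  0.32  0.79] rot [-10.9   0.  179.5]
```

Emit:
carry_out:
  commands:
    - [[0,-0.12,0,0,0,0],[0,-0.12,0,0,0,0],[0,-0.12,0,0,0,0],[0,-0.12,0,0,0,0],[0,-0.12,0,0,0,0],[0,-0.12,0,0,0,0],[0,-0.12,0,0,0,0],[0,-0.12,0,0,0,0],[0,0,0,0,0,0],[0,0,0,0,0,0]]

```text
clock: 24.02
position: [0.5755, 0.0584, 0.108]
ee_rot: [-0.029, 0.953, 0.008, 0.301]
ft_force: [1.2, 3.4, -2.1]
grip_width: 0.002
grasp_force: 1.6
```

```bash
python3 -c "
from h import *
st();p=camera_params('wrist');np.savez('w6.npz',R=p['R'],t=p['t'],mtx=p['mtx'])
cv2.imwrite('pics/w6.png',camera('wrist')[:,:,::-1])"
```

```text
24.0167 tcp bed mm [-99.4 100.3  18. ] ft [ 1.4  3.4 -2.1] j [ 0.08  0.03 -0.33  2.25  0.42  0.29  1.02] rot [-1.100e+01  1.000e-01  1.795e+02]
```

View pics/w6.png

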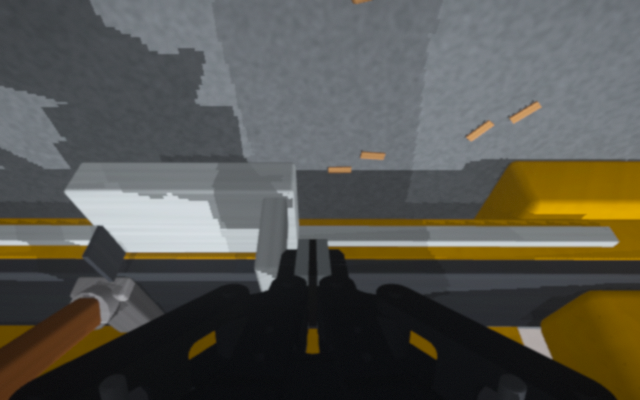

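The picture (robot side up) shows the tab at (270,240) against the finger, the fin at (103,250) and the finder's root ring at (97,300). I'll compare projected fin corners with the dark-fin outline.

Run:
```python
from h import *
p=dict(np.load("w6.npz")); im=cv2.imread("pics/w6.png");h=cv2.cvtColor(im,cv2.COLOR_BGR2HSV).astype(int)
P=lambda x,y,z:proj("w",b+Rb.apply(np.array([x,y,z])/1e3),p).round(1)
for y in(-15,-18,-21):
    print(y,[P(x,y+s,z).tolist() for x,s,z in((-88,0,10),(-58,0,10),(-88,1.5,-10),(-58,1.5,-10))])
for v in range(222,284,4): print(v," ".join(f"{x:3d}" for x in h[v,72:134:2,2]))
bd=lambda u,v,z:(Rb.inv().apply(ray("w",u,v,z,p)-b)*1e3).round(1)
print("tab +y/-y pred for pointer -16.6:",P(-113,89.4,30),P(-113,77.4,30)); print([int(x) for x in h[215,250:305,2]])
```

```text
-15 [[86.1, 251.0], [113.4, 277.2], [104.6, 219.2], [128.1, 247.4]]
-18 [[80.2, 251.0], [108.2, 277.2], [99.1, 219.2], [123.3, 247.4]]
-21 [[74.3, 251.0], [103.1, 277.2], [93.7, 219.2], [118.4, 247.4]]
222 122 121 123 113 104 105 106 110 114 138 196 216 218 217 218 218 218 218 218 219 218 218 218 217 218 219 218 219 219 219 220
226 124 123 124 124 125 124 123 124 125 120 122 138 126  84  89 113 194 220 222 222 223 223 223 223 223 223 223 222 222 222 222
230 132 133 134 133 132 133 132 134 134 132 124 105  59  51  54  54  61 115 188 210 214 214 215 215 215 215 215 214 215 215 216
234 129 130 130 131 131 132 131 132 132 130 108  62  52  53  54  55  54  56  67 143 203 220 221 221 221 221 221 221 222 222 222
238 137 136 136 137 137 137 137 137 137 115  60  50  52  54  55  54  55  54  56  56  75 152 205 215 217 215 215 215 216 216 216
242 172 201 218 220 221 222 222 221 187  79  53  54  53  53  53  54  54  54  54  55  55  59 103 172 194 208 214 214 215 215 215
246 131 130 129 130 138 145 146 124  60  49  51  52  55  55  55  54  55  54  54  53  55  53  56  60 112 179 202 213 215 214 215
25
[... 776 characters left out ...]
8  48  48  49  48  49  51  50  49  50  50  50  52  65  78  78  64  52  51  52  51  61  76  79  79  79  80  79  80  79
278  49  49  52  72  85  86  88  89  89  89  89  89  90  90  88  88  88  84  77  65  51  59  83  89  91  92  90  90  93  85  75
282  47  52  77  93  96  96  97  97  95  96  96  97  89  80  80  85  87  90  89  90  91  93 100 106 104 102 103 112 118 110 105
tab +y/-y pred for pointer -16.6: [284.7 263.3] [255.8 263.2]
[118, 118, 118, 119, 117, 117, 119, 118, 116, 116, 112, 105, 103, 105, 106, 107, 107, 107, 107, 105, 104, 104, 102, 101, 100, 103, 102, 104, 105, 105, 104, 100, 97, 95, 89, 87, 97, 135, 178, 196, 201, 200, 200, 199, 189, 169, 150, 132, 107, 84, 74, 72, 71, 71, 72]
```

Estimates of the pointer from different views spread by 2 mm (−17 to −19, target −33.5), so I'll push about 8 mm more. Then I'll back off and look again from straight in front of the foot.

Emit:
carry_out:
  commands:
    - [[0,-0.07,0,0,0,0],[0,-0.07,0,0,0,0],[0,-0.06,0,0,0,0],[0,0,0,0,0,0],[0,0,0,0,0,0]]

```text
clock: 24.48
position: [0.576, 0.0506, 0.1081]
ee_rot: [-0.029, 0.953, 0.008, 0.301]
ft_force: [1.4, 5.0, -2.0]
grip_width: -0.001
grasp_force: 2.3
```

```bash
python3 -c "
from h import *
st()"
```

```text
24.4833 tcp bed mm [-99.4  92.4  18.1] ft [ 1.7  4.9 -2. ] j [ 0.1   0.03 -0.32  2.25  0.38  0.28  1.07] rot [-1.100e+01  1.000e-01  1.795e+02]
```

Emit:
carry_out:
  commands:
    - [[0,0.15,0,0,0,0],[0,0.2,0,0,0,0],[0,0,-0.5,0,0,0],[0,0,-0.6,0,0,0],[0,0,-0.6,0,0,0],[0,0,-0.6,0,0,0.5],[0,0,-0.4,0,0,1],[0,0,0,0,0,1],[0,0,0,0,0,1],[0,0,0,0,0,1],[0,0,0,0,0,1],[0,0,0,0,0,1],[0,0,0,0,0,1],[0,0,0,0,0,1],[0,0,0,0,0,1],[0,0,0,0,0,1],[0,0,0,0,0,1],[0,0,0,0,0,1],[0,0,0,0,0,1],[0,0,0,0,0,1]]

```text
clock: 26.15
position: [0.5132, 0.06, 0.1966]
ee_rot: [0.638, 0.709, 0.213, 0.212]
ft_force: [-0.3, 0.2, 0.1]
grip_width: -0.002
grasp_force: 0.0
```

```bash
python3 -c "
from h import *
st();W=lambda *q:b+Rb.apply(q)
plan(W(-.15,.02,.145),T,18)"
```

```text
26.15 tcp bed mm [-161.5  105.4  106.6] ft [-0.2  0.2  0.1] j [ 0.38 -0.29 -0.58  2.27 -0.11  0.51 -0.04] rot [  5.6  -5.5 -92.7]
18 x [-0.066, 0.125, -0.036, -0.052, 0.051, 0.858]
```

Emit:
carry_out:
  commands:
    - [[-0.066,0.125,-0.036,-0.052,0.051,0.858],[-0.066,0.125,-0.036,-0.052,0.051,0.858],[-0.066,0.125,-0.036,-0.052,0.051,0.858],[-0.066,0.125,-0.036,-0.052,0.051,0.858],[-0.066,0.125,-0.036,-0.052,0.051,0.858],[-0.066,0.125,-0.036,-0.052,0.051,0.858],[-0.066,0.125,-0.036,-0.052,0.051,0.858],[-0.066,0.125,-0.036,-0.052,0.051,0.858],[-0.066,0.125,-0.036,-0.052,0.051,0.858],[-0.066,0.125,-0.036,-0.052,0.051,0.858],[-0.066,0.125,-0.036,-0.052,0.051,0.858],[-0.066,0.125,-0.036,-0.052,0.051,0.858],[-0.066,0.125,-0.036,-0.052,0.051,0.858],[-0.066,0.125,-0.036,-0.052,0.051,0.858],[-0.066,0.125,-0.036,-0.052,0.051,0.858],[-0.066,0.125,-0.036,-0.052,0.051,0.858],[-0.066,0.125,-0.036,-0.052,0.051,0.858],[-0.066,0.125,-0.036,-0.052,0.051,0.858],[0,0,0,0,0,0],[0,0,0,0,0,0]]

```text
clock: 27.82
position: [0.53, -0.0242, 0.2351]
ee_rot: [0.933, 0.031, 0.358, -0.009]
ft_force: [0.7, -0.1, 0.3]
grip_width: -0.004
grasp_force: 0.0
```

```bash
cat > fin.py <<'E'
from h import *
import sys
n=sys.argv[1];st()
p=camera_params('wrist');im=camera('wrist')[:,:,::-1].copy();cv2.imwrite(f'pics/{n}.png',im);np.savez(f'{n}.npz',R=p['R'],t=p['t'],mtx=p['mtx'])
h=cv2.cvtColor(im,cv2.COLOR_BGR2HSV).astype(int)
P=lambda x,y,z:proj("w",b+Rb.apply(np.array([x,y,z])/1e3),p).round(1)
print("foot pred",P(10,-33.5,14),"fin pred",P(-73,-26,10),"ends",P(-58,-26,10),P(-88,-26,10))
u,v=P(-73,-26,10).astype(int); fu,fv=P(10,-33.5,14).astype(int)
print("per mm y",P(-73,-25,10)-P(-73,-26,10))
for r in range(v-22,v+24,4): print(r,u-24," ".join(f"{x:3d}" for x in h[r,u-24:u+26,2]))
for r in range(fv-12,fv+20,6): print("F",r,fu-24," ".join(f"{x:3d}" for x in h[r,fu-24:fu+26,2]))
E
python3 fin.py w7
```

```text
27.8167 tcp bed mm [-149.5   20.5  145.1] ft [ 0.7 -0.1  0.3] j [ 0.66 -0.36 -0.56  2.29 -0.59  0.48 -1.01] rot [ 0.   0.  -0.5]
foot pred [365.1 145.4] fin pred [362.2 220.6] ends [361.2 206.1] [363.2 235.6]
per mm y [-1.1 -0.1]
198 338  68  67  69  69  69  69  67  67  69  69  71  71  73  72  72  73  73  72  70  68  67  69  71  71  72  73  70  68  79  93 100 103 103 103 103 103 106 107 108 112 118 122 126 126 125 123 123 122 121 120
202 338  88  87  81  79  79  80  81  80  80  78  79  80  81  82  81  81  76  71  68  67  68  68  73  80  74  76  83  87  88  91  98 101 104 103 104 103 103 104 105 107 108 112 115 122 130 139 145 147 148 151
206 338 150 150 151 152 153 152 153 156 159 156 150 145 148 150 151 148 143 140 139 129 102  75  76  85  93 120 145 156 158 158 158 153 144 127 113 104 106 104 105 104 105 107 110 118 132 141 144 144 145 151
210 338 216 216 216 215 215 214 214 214 212 213 215 216 215 215 215 214 214 206 186 146  93  67  72  87 113 166 216 230 232 232 232 232 232 228 209 165 124 107 106 105 106 106 108 118 132 139 140 140 147 157
214 338 228 229 228 228 228 228 228 22
[... 2185 characters left out ...]
18 119 123 125 124 122 115  97  70  56  54  55  55  55  55  55  55  55
F 151 341  52  53  52  51  50  52  61  79 100 111 119 120 121 121 120 119 116 117 120 122 124 121 123 123 124 123 122 124 124 125 123 121 119 119 121 125 126 123 120 105  80  62  56  54  55  55  54  54  55  55
F 157 341  56  56  56  55  53  53  60  74  93 109 117 120 121 122 121 119 118 116 118 123 124 124 123 125 124 123 122 122 125 124 124 122 120 119 120 122 124 125 124 120 104  75  58  56  56  56  56  55  56  57
F 163 341  56  57  55  56  56  54  57  69  87 104 115 118 120 122 121 120 118 116 116 120 123 123 123 123 124 123 122 121 124 125 126 124 122 121 121 122 124 125 125 121 111  90  69  58  55  57  55  56  56  56
```

Numbers: the fin top centre stands about 7.5–9 mm short of the foot's middle (fin ≈ −25.5, foot ≈ −33 in the same frame). I'll go back to the tab with this wrist orientation.

```bash
python3 -c "
from h import *
W=lambda *q:b+Rb.apply(q)
A=W(-.105,.108,.08);plan(A,T,8);plan(W(-.099,.108,.018),T,4,A,T)"
```

```text
8 x [-0.032, -0.273, 0.244, -0.001, -0.0, 0.011]
4 x [-0.231, 0.0, 0.313, 0.0, 0.0, 0.0]
```

Emit:
carry_out:
  commands:
    - [[-0.03,-0.28,0.24,0,0,0.01],[-0.03,-0.28,0.24,0,0,0.01],[-0.03,-0.28,0.24,0,0,0.01],[-0.03,-0.28,0.24,0,0,0.01],[-0.03,-0.28,0.24,0,0,0.01],[-0.03,-0.28,0.24,0,0,0.01],[-0.03,-0.28,0.24,0,0,0.01],[-0.03,-0.28,0.24,0,0,0.01],[0,0,0,0,0,0],[-0.23,0,0.31,0,0,0],[-0.23,0,0.31,0,0,0],[-0.23,0,0.31,0,0,0],[-0.23,0,0.31,0,0,0],[0,0,0,0,0,0],[0,0,0,0,0,0]]

```text
clock: 29.12
position: [0.5683, 0.0646, 0.1329]
ee_rot: [0.935, 0.025, 0.354, -0.008]
ft_force: [-0.1, 0.7, -0.5]
grip_width: -0.003
grasp_force: 0.0
```

```bash
python3 -c "
from h import *
st()"
```

```text
29.1167 tcp bed mm [-106.2  106.9   42.9] ft [-0.1  0.7 -0.5] j [ 1.24 -0.1  -1.44  2.29  0.16  0.15 -1.9 ] rot [-0.3 -0.5  0.1]
```

Emit:
carry_out:
  commands:
    - [[0,-0.05,-0.2,0,0,-1],[0,0,-0.2,0,0,-1],[0,0,0,0,0,-1],[0,0,0,0,0,-1],[0,0,0,0,0,-1],[0,0,0,0,0,-1],[0,0,0,0,0,-1],[0,0,0,0,0,-1],[0,0,0,0,0,-1],[0,0,0,0,0,-1],[0,0,0,0,0,-1],[0,0,0,0,0,-1],[0,0,0,0,0,-1],[0,0,0,0,0,-1],[0,0,0,0,0,-1],[0,0,0,0,0,0]]

```text
clock: 30.45
position: [0.5614, 0.066, 0.1406]
ee_rot: [0.666, 0.656, 0.264, 0.236]
ft_force: [0.4, 0.6, 0.7]
grip_width: -0.002
grasp_force: 0.0
```

```bash
python3 -c "
from h import *
st();W=lambda *q:b+Rb.apply(q)
R=T*Ro.from_euler('z',-90,degrees=True)
plan(W(-.099,.108,.018),R,5)
print('y1mm',R.inv().apply(Rb.apply([0,.001,0]))/.04)"
```

```text
30.45 tcp bed mm [-113.   108.6   50.6] ft [0.4 0.5 0.7] j [ 0.64 -0.09 -0.89  2.31  0.42  0.19 -0.67] rot [  0.1  -0.6 -86. ]
5 x [-0.005, -0.056, 0.168, -0.016, 0.012, -0.135]
y1mm [ 2.50000000e-02 -1.35740231e-18  2.34241795e-18]
```

Emit:
carry_out:
  commands:
    - [[0,-0.056,0.168,-0.016,0.012,-0.135],[0,-0.056,0.168,-0.016,0.012,-0.135],[0,-0.056,0.168,-0.016,0.012,-0.135],[0,-0.056,0.168,-0.016,0.012,-0.135],[0,-0.056,0.168,-0.016,0.012,-0.135],[-0.07,0,0,0,0,0],[-0.07,0,0,0,0,0],[-0.07,0,0,0,0,0],[-0.07,0,0,0,0,0],[0,0,0,0,0,0]]

```text
clock: 31.28
position: [0.5759, 0.0545, 0.1078]
ee_rot: [0.644, 0.676, 0.261, 0.246]
ft_force: [0.4, -0.7, 0.6]
grip_width: -0.002
grasp_force: 0.0
```

```bash
python3 -c "
from h import *
st()"
```

```text
31.2833 tcp bed mm [-99.2  96.3  17.8] ft [ 0.4 -0.7  0.6] j [ 0.77  0.06 -1.01  2.31  1.18  0.17 -1.28] rot [ -0.1  -0.1 -89.6]
```

Creep on to contact.

Emit:
carry_out:
  commands:
    - [[-0.025,0,0,0,0,0],[-0.025,0,0,0,0,0],[-0.025,0,0,0,0,0],[0,0,0,0,0,0]]

```text
clock: 31.62
position: [0.5759, 0.0522, 0.1073]
ee_rot: [0.643, 0.677, 0.261, 0.245]
ft_force: [-0.1, -0.5, 0.1]
grip_width: -0.004
grasp_force: 0.0
```

Emit:
carry_out:
  commands:
    - [[-0.025,0,0,0,0,0],[0,0,0,0,0,0]]

```text
clock: 31.78
position: [0.5759, 0.0514, 0.1073]
ee_rot: [0.643, 0.677, 0.261, 0.245]
ft_force: [0.6, -0.3, -0.0]
grip_width: -0.005
grasp_force: 0.0
```

Emit:
carry_out:
  commands:
    - [[-0.025,0,0,0,0,0],[0,0,0,0,0,0]]

```text
clock: 31.95
position: [0.576, 0.0503, 0.1073]
ee_rot: [0.643, 0.677, 0.261, 0.245]
ft_force: [0.2, -0.7, 0.3]
grip_width: -0.003
grasp_force: 0.0
```

```bash
python3 -c "
from h import *
st()"
```

```text
31.95 tcp bed mm [-99.4  92.2  17.3] ft [ 0.2 -0.7  0.3] j [ 0.78  0.06 -1.01  2.31  1.17  0.16 -1.26] rot [ -0.   -0.1 -89.7]
```

Emit:
carry_out:
  commands:
    - [[-0.025,0,0,0,0,0],[0,0,0,0,0,0]]

```text
clock: 32.12
position: [0.576, 0.0493, 0.1073]
ee_rot: [0.643, 0.677, 0.261, 0.245]
ft_force: [0.0, 0.1, 0.5]
grip_width: 0.003
grasp_force: 0.0
```

Emit:
carry_out:
  commands:
    - [[-0.025,0,0,0,0,0],[0,0,0,0,0,0]]

```text
clock: 32.28
position: [0.5761, 0.0483, 0.1073]
ee_rot: [0.643, 0.677, 0.261, 0.245]
ft_force: [0.1, 1.2, 0.2]
grip_width: -0.001
grasp_force: 0.0
```

Emit:
carry_out:
  commands:
    - [[-0.025,0,0,0,0,0],[0,0,0,0,0,0]]

```text
clock: 32.45
position: [0.5761, 0.0482, 0.1073]
ee_rot: [0.642, 0.677, 0.261, 0.245]
ft_force: [-1.1, 2.5, 0.4]
grip_width: -0.002
grasp_force: 1.5
```

```bash
python3 -c "
from h import *
st()"
```

```text
32.45 tcp bed mm [-99.4  90.1  17.3] ft [-1.   2.6  0.4] j [ 0.79  0.06 -1.01  2.31  1.15  0.16 -1.24] rot [  0.    0.  -89.7]
```

Contact at TCP y = 90.1. Push to TCP ≈ 85, then look.

Emit:
carry_out:
  commands:
    - [[-0.025,0,0,0,0,0],[-0.025,0,0,0,0,0],[-0.025,0,0,0,0,0],[-0.025,0,0,0,0,0],[0,0,0,0,0,0]]

```text
clock: 32.87
position: [0.5763, 0.0449, 0.1073]
ee_rot: [0.642, 0.678, 0.262, 0.245]
ft_force: [-1.0, 5.8, -0.3]
grip_width: -0.001
grasp_force: 2.8
```

```bash
python3 -c "
from h import *
st()"
```

```text
32.8667 tcp bed mm [-99.4  86.8  17.3] ft [-0.6  5.9 -0.3] j [ 0.8   0.06 -1.01  2.31  1.13  0.15 -1.21] rot [  0.1   0.1 -89.8]
```

Emit:
carry_out:
  commands:
    - [[-0.02,0,0,0,0,0],[-0.02,0,0,0,0,0],[0,0,0,0,0,0],[0,0,0,0,0,0]]

```text
clock: 33.2
position: [0.5763, 0.0434, 0.1073]
ee_rot: [0.642, 0.678, 0.262, 0.245]
ft_force: [-0.4, 4.9, -0.7]
grip_width: 0.003
grasp_force: 2.8
```

```bash
python3 -c "
from h import *
st();W=lambda *q:b+Rb.apply(q)
o=get_obs();R=Ro.from_quat(o['ee_rot']);p=o['position']+R.apply([.012,0,-.12])
plan(W(-.15,-.033,.145),T,20,p,R)"
```

```text
33.2 tcp bed mm [-99.4  85.3  17.3] ft [-0.2  4.9 -0.7] j [ 0.81  0.06 -1.01  2.31  1.13  0.15 -1.2 ] rot [  0.1   0.1 -89.8]
20 x [-0.087, 0.171, -0.011, -0.001, -0.001, 0.748]
```

Emit:
carry_out:
  commands:
    - [[0.15,0,0,0,0,0],[0.15,0,0,0,0,0],[0,0,-0.5,0,0,0],[0,0,-0.7,0,0,0],[0,0,-0.7,0,0,0],[0,0,-0.7,0,0,0],[0,0,-0.4,0,0,0]]

```text
clock: 33.78
position: [0.5389, 0.0437, 0.1364]
ee_rot: [0.647, 0.679, 0.243, 0.247]
ft_force: [1.2, -0.3, -1.7]
grip_width: -0.002
grasp_force: 0.0
```

Emit:
carry_out:
  commands:
    - [[-0.087,0.171,-0.011,0,0,0.748],[-0.087,0.171,-0.011,0,0,0.748],[-0.087,0.171,-0.011,0,0,0.748],[-0.087,0.171,-0.011,0,0,0.748],[-0.087,0.171,-0.011,0,0,0.748],[-0.087,0.171,-0.011,0,0,0.748],[-0.087,0.171,-0.011,0,0,0.748],[-0.087,0.171,-0.011,0,0,0.748],[-0.087,0.171,-0.011,0,0,0.748],[-0.087,0.171,-0.011,0,0,0.748],[-0.087,0.171,-0.011,0,0,0.748],[-0.087,0.171,-0.011,0,0,0.748],[-0.087,0.171,-0.011,0,0,0.748],[-0.087,0.171,-0.011,0,0,0.748],[-0.087,0.171,-0.011,0,0,0.748],[-0.087,0.171,-0.011,0,0,0.748],[-0.087,0.171,-0.011,0,0,0.748],[-0.087,0.171,-0.011,0,0,0.748],[-0.087,0.171,-0.011,0,0,0.748],[-0.087,0.171,-0.011,0,0,0.748]]

```text
clock: 35.45
position: [0.5758, -0.0835, 0.1775]
ee_rot: [0.937, 0.024, 0.347, 0.003]
ft_force: [0.9, 1.7, 0.2]
grip_width: -0.003
grasp_force: 0.5
```

Emit:
carry_out:
  commands:
    - [[0,0,0,0,0,0],[0,0,0,0,0,0]]

```text
clock: 35.62
position: [0.5755, -0.0833, 0.1771]
ee_rot: [0.938, 0.026, 0.347, 0.004]
ft_force: [0.0, 0.2, -0.5]
grip_width: 0.004
grasp_force: 0.2
```

Run:
```python
from h import *
st()
p=camera_params('wrist');im=camera('wrist')[:,:,::-1].copy();cv2.imwrite('pics/w8.png',im);np.savez('w8.npz',R=p['R'],t=p['t'],mtx=p['mtx'])
P=lambda x,y,z:proj("w",b+Rb.apply(np.array([x,y,z])/1e3),p).round(1)
a,c=P(-73,-32,10),P(0,-33.3,14);print("fin",a,P(-58,-32,10),P(-88,-32,10),"foot",c,"axis bed y-33.3:",[P(x,-33.3,14).tolist() for x in(20,0,-20)])
print("px/mm fin",P(-73,-31,10)[0]-a[0],"foot",P(0,-32.3,14)[0]-c[0])
u,v=int(a[0]),int(a[1]);cv2.imwrite('pics/c8.png',cv2.resize(im[120:250,u-50:u+50],(460,598),interpolation=cv2.INTER_CUBIC));print("crop u0",u-50)
```

```text
35.6167 tcp bed mm [-107.5  -41.2   87.1] ft [ 0.   0.2 -0.5] j [ 0.64 -0.1  -0.49  2.24 -0.47  0.32 -0.99] rot [-1.5 -1.4 -0.5]
fin [297.4 240.1] [297.5 220.8] [297.2 260.5] foot [299.6 151.9] axis bed y-33.3: [[299.7, 131.6], [299.6, 151.9], [299.5, 173.5]]
px/mm fin -1.3999999999999773 foot -1.2000000000000455
crop u0 247
```

View pics/c8.png

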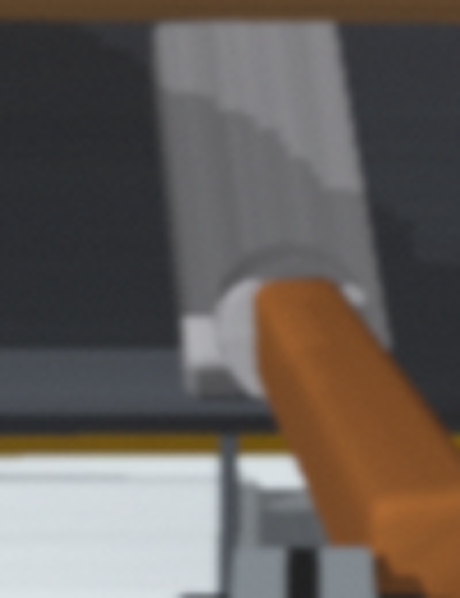

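The view shows my clipped retreat let the shut fingers brush the handle: the foot is still in the slot but turned about 5° within its play (left foot edge (155,25)→(190,390) in the crop). I'll back off, regrip the handle squarely and straighten it, keeping it seated.

```bash
python3 -c "
from h import *
st();W=lambda *q:b+Rb.apply(q)
o=get_obs();R=Ro.from_quat(o['ee_rot']);p=o['position']+R.apply([0,-.012,0])
C=W(-.15,-.034,.145);plan(C,T,6,p,R)
print('grasp tcp',tcp(.0098,-.0336,.0003), Rb.inv().apply(np.array([.6135,-.0736,.1456])-b))"
```

```text
35.6667 tcp bed mm [-107.4  -40.8   87.2] ft [-0.8 -0.4  0.1] j [ 0.64 -0.1  -0.49  2.24 -0.47  0.32 -0.99] rot [-1.5 -1.4 -0.5]
6 x [0.025, 0.027, -0.299, 0.042, 0.04, 0.015]
grasp tcp [ 0.61356203 -0.07351543  0.14568025] [-0.06905331 -0.03368086  0.0556    ]
```

Emit:
carry_out:
  commands:
    - [[0,-0.15,0,0,0,0],[0,-0.15,0,0,0,0],[0.025,0.027,-0.3,0.042,0.04,0.015],[0.025,0.027,-0.3,0.042,0.04,0.015],[0.025,0.027,-0.3,0.042,0.04,0.015],[0.025,0.027,-0.3,0.042,0.04,0.015],[0.025,0.027,-0.3,0.042,0.04,0.015],[0.025,0.027,-0.3,0.042,0.04,0.015],[0,0,0,0,0,0],[0,0,0,0,0,0]]

```text
clock: 36.5
position: [0.5328, -0.0788, 0.2357]
ee_rot: [0.933, 0.027, 0.359, -0.01]
ft_force: [0.0, -0.2, 0.4]
grip_width: -0.002
grasp_force: 0.0
```

Emit:
carry_out:
  commands:
    - [[0,0,0,0,0,0],[0,0,0,0,0,0],[0,0,0,0,0,0],[0,0,0,0,0,0],[0,0,0,0,0,0],[0,0,0,0,0,0],[0,0,0,0,0,0],[0,0,0,0,0,0]]
  hand: -0.6

```text
clock: 37.17
position: [0.5326, -0.0789, 0.2352]
ee_rot: [0.933, 0.026, 0.359, -0.011]
ft_force: [-1.1, -0.9, 0.3]
grip_width: 0.796
grasp_force: 0.0
```

```bash
cat > edge.py <<'E'
from h import *
import sys
n=sys.argv[1];st()
p=camera_params('wrist');im=camera('wrist')[:,:,::-1].copy();cv2.imwrite(f'pics/{n}.png',im);np.savez(f'{n}.npz',R=p['R'],t=p['t'],mtx=p['mtx'])
g=cv2.cvtColor(im,cv2.COLOR_BGR2GRAY).astype(float);h=cv2.cvtColor(im,cv2.COLOR_BGR2HSV).astype(int)
P=lambda x,y,z:proj("w",b+Rb.apply(np.array([x,y,z])/1e3),p)
bd=lambda u,v,z:Rb.inv().apply(ray("w",u,v,z,p)-b)*1e3
def cross(row,lo,hi,rise):  # strongest edge, subpixel
    d=np.gradient(g[row])[lo:hi]*(1 if rise else -1); k=int(d.argmax()); w=np.clip(d[max(0,k-2):k+3],0,None); return lo+max(0,k-2)+(w*np.arange(len(w))).sum()/w.sum()
L,Rr=[],[]
for x in range(-10,19,4):
    u,v=P(x,-33.4,14);v=int(round(v));u=int(u)
    a,c=cross(v,u-28,u-4,True),cross(v,u+4,u+28,False); L.append(bd(a,v,.104)[:2]);Rr.append(bd(c,v,.104)[:2])
L,Rr=np.array(L),np.array(Rr)
for s,E in(("L",L),("R",Rr)):
    k=np.polyfit(E[:,0],E[:,1],1);print(s,"y at x=9:",np.polyval(k,9).round(2),"slope deg",np.degrees(np.arctan(k[0])).round(2))
print("foot mid y", ((L[:,1]+Rr[:,1])/2).round(1))
for x in(-62,-68,-74,-80,-86):
    u,v=P(x,-32,10);r=int(round(v));u=int(u);print("fin row",r,"x",x,"u at y=-32:",round(float(P(x,-32,10)[0]),1),u-14," ".join(f"{q:3d}" for q in h[r,u-14:u+18,2]))
E
python3 edge.py w9; python3 -c "
from h import *
plan(tcp(.0098,-.0336,.0003),T,6)"
```

```text
37.1667 tcp bed mm [-150.1  -34.3  145.2] ft [-1.1 -0.8  0.3] j [ 0.6  -0.3  -0.38  2.27 -0.61  0.5  -0.88] rot [-0.   0.   0.1]
L y at x=9: -17.19 slope deg 7.98
R y at x=9: -51.18 slope deg 7.54
foot mid y [-36.8 -36.3 -35.7 -35.1 -34.7 -34.  -33.7 -32.9]
fin row 209 x -62 u at y=-32: 310.7 296 192 193 194 193 193 193 193 194 193 193 191 179 149 106  90 120 156 173 184 197 205 205 205 200 176 142 112 104 107 120 129 134
fin row 215 x -68 u at y=-32: 310.7 296 198 197 199 198 198 198 198 197 198 197 195 183 152 107  83  90 109 116 113 109 110 109 110 109 110 106 101  99 102 108 121 129
fin row 221 x -74 u at y=-32: 310.7 296 199 199 199 199 198 199 198 197 198 198 195 183 152 108  83  91 107 114 107  94  87  85  84  85  86  84  83  83  82  92 108 122
fin row 227 x -80 u at y=-32: 310.7 296 202 202 201 200 200 201 201 200 200 200 198 187 153 109  84  93 114 122 116  98  87  83  84  84  84  85  85  86  86  87  87  85
fin row 233 x -86 u at y=-32: 310.7 296 198 198 197 197 197 198 198 197 196 196 192 178 141  88  65  92 124 134 122 100  89  88  88  89  87  85  85  86  86  86  85  87
6 x [0.001, -0.003, 0.503, 0.0, -0.001, -0.004]
```

Emit:
carry_out:
  commands:
    - [[0,0,0.5,0,0,0],[0,0,0.5,0,0,0],[0,0,0.5,0,0,0],[0,0,0.5,0,0,0],[0,0,0.5,0,0,0],[0,0,0.48,0,0,0],[0,0,0,0,0,0],[0,0,0,0,0,0]]

```text
clock: 37.88
position: [0.6119, -0.074, 0.1458]
ee_rot: [0.933, 0.026, 0.358, -0.011]
ft_force: [-0.4, 0.6, -0.7]
grip_width: 0.799
grasp_force: 0.0
```

Emit:
carry_out:
  commands:
    - [[0,0,0,0,0,0],[0,0,0,0,0,0],[0,0,0,0,0,0],[0,0,0,0,0,0],[0,0,0,0,0,0],[0,0,0,0,0,0],[0,0,0,0,0,0],[0,0,0,0,0,0],[0,0,0,0,0,0],[0,0,0,0,0,0]]
  hand: 1
  force: 40

```text
clock: 38.72
position: [0.6126, -0.0747, 0.1476]
ee_rot: [0.933, 0.026, 0.359, -0.01]
ft_force: [-5.7, -1.1, 7.1]
grip_width: 0.159
grasp_force: 43.2
```

```bash
python3 -c "
from h import *
foot()"
```

```text
t 38.7167 foot in bed mm [  8.9 -34.8   2.4] ft [-5.7 -0.8  7.1] rot [ 0.  -0.1 -0.1] grip 0.159 j [ 0.57  0.04 -0.46  2.21 -0.51  0.2  -0.94]
```

Emit:
carry_out:
  commands:
    - [[0,-0.015,0,0,0,0],[0,-0.015,0,0,0,0],[0,0,0,0,0,0],[0,0,0,0,0,0]]

```text
clock: 39.05
position: [0.6127, -0.0741, 0.1476]
ee_rot: [0.933, 0.025, 0.359, -0.01]
ft_force: [-5.4, -4.0, 6.6]
grip_width: 0.161
grasp_force: 43.0
```

Emit:
carry_out:
  commands:
    - [[0,0,0,0,0,0],[0,0,0,0,0,0],[0,0,0,0,0,0],[0,0,0,0,0,0],[0,0,0,0,0,0],[0,0,0,0,0,0],[0,0,0,0,0,0],[0,0,0,0,0,0]]
  hand: -0.3

```text
clock: 39.72
position: [0.6122, -0.0731, 0.1467]
ee_rot: [0.933, 0.026, 0.359, -0.011]
ft_force: [0.5, 0.1, 0.1]
grip_width: 0.645
grasp_force: 0.0
```

Emit:
carry_out:
  commands:
    - [[0,0,-0.2,0,0,0],[0,0,-0.4,0,0,0],[0,0,-0.6,0,0,0],[0,0,-0.6,0,0,0],[0,0,-0.6,0,0,0],[0,0,-0.6,0,0,0],[0,0,0,0,0,0],[0,0,0,0,0,0]]

```text
clock: 40.38
position: [0.532, -0.0782, 0.2375]
ee_rot: [0.933, 0.026, 0.36, -0.01]
ft_force: [0.7, 0.5, 0.2]
grip_width: 0.65
grasp_force: 0.0
```

```bash
python3 edge.py w10; python3 -c "
from h import *
W=lambda *q:b+Rb.apply(q)
R=T*Ro.from_euler('z',-90,degrees=True)
plan(W(-.15,.108,.12),R,18);plan(W(-.099,.105,.018),R,6,W(-.15,.108,.12),R)"
```

```text
40.3833 tcp bed mm [-150.7  -33.5  147.5] ft [0.8 0.5 0.2] j [ 0.62 -0.31 -0.4   2.27 -0.62  0.5  -0.87] rot [-0.1  0.2  0.1]
L y at x=9: -17.58 slope deg -0.53
R y at x=9: -51.23 slope deg -0.93
foot mid y [-34.2 -34.2 -34.3 -34.3 -34.3 -34.4 -34.3 -34.7]
fin row 210 x -62 u at y=-32: 311.2 297 196 197 195 195 190 169 149 140 138 138 135 134 133 132 131 131 131 131 133 133 131 128 120 106  99 120 167 212 226 228 227 227
fin row 216 x -68 u at y=-32: 311.3 297 201 201 201 200 195 172 151 140 139 136 136 134 134 133 131 129 128 125 124 122 122 119 111 100  90  87  95 107 112 116 115 114
fin row 222 x -74 u at y=-32: 311.3 297 201 201 202 201 196 175 153 136 130 128 127 125 125 125 125 125 124 124 122 122 121 116 107  96  84  77  77  84  88  87  87  85
fin row 227 x -80 u at y=-32: 311.3 297 203 202 202 202 202 202 201 200 198 194 184 159 115  84  84  99 113 117 105  88  77  75  77  82  84  84  85  87  87  86  88  88
fin row 233 x -86 u at y=-32: 311.3 297 201 200 200 199 198 199 199 198 199 198 192 169 114  69  73 106 129 133 117  98  90  90  89  88  88  85  86  87  86  87  88  88
18 x [0.127, -0.179, 0.028, 0.001, -0.001, -0.834]
6 x [-0.012, -0.126, 0.458, 0.0, 0.0, 0.0]
```

Foot is straight again, middle at −34.3; fin centre −31.0 in the same frame. I'll check the yaw from the bed edge in this image, and start back towards the tab.

Run:
```python
from h import *
p=dict(np.load("w10.npz"));h=cv2.cvtColor(cv2.imread("pics/w10.png"),cv2.COLOR_BGR2HSV).astype(int)
Q=[]
for u in list(range(60,270,5))+list(range(350,500,5)):
    y=[v for v in range(170,225) if h[v,u,1]>140 and 15<h[v,u,0]<30 and h[v,u,2]>80]
    if y: Q.append(Rb.inv().apply(ray("w",u,min(y)-.5,.09,p)-b)[:2]*1e3)
Q=np.array(Q);Q=Q[abs(Q[:,0]-np.median(Q[:,0]))<4];k=np.polyfit(Q[:,1],Q[:,0],1);print(len(Q),"front edge x",np.polyval(k,-33).round(2),"extra yaw deg",-np.degrees(np.arctan(k[0])).round(2),"rms",np.std(Q[:,0]-np.polyval(k,Q[:,1])).round(2))
```

```text
72 front edge x -49.0 extra yaw deg 0.08 rms 0.52
```

Emit:
carry_out:
  commands:
    - [[0.127,-0.18,0.028,0,0,-0.834],[0.127,-0.18,0.028,0,0,-0.834],[0.127,-0.18,0.028,0,0,-0.834],[0.127,-0.18,0.028,0,0,-0.834],[0.127,-0.18,0.028,0,0,-0.834],[0.127,-0.18,0.028,0,0,-0.834],[0.127,-0.18,0.028,0,0,-0.834],[0.127,-0.18,0.028,0,0,-0.834],[0.127,-0.18,0.028,0,0,-0.834],[0.127,-0.18,0.028,0,0,-0.834],[0.127,-0.18,0.028,0,0,-0.834],[0.127,-0.18,0.028,0,0,-0.834],[0.127,-0.18,0.028,0,0,-0.834],[0.127,-0.18,0.028,0,0,-0.834],[0.127,-0.18,0.028,0,0,-0.834],[0.127,-0.18,0.028,0,0,-0.834],[0.127,-0.18,0.028,0,0,-0.834],[0.127,-0.18,0.028,0,0,-0.834],[0,0,0,0,0,0]]
  hand: 1

```text
clock: 42.02
position: [0.5229, 0.065, 0.2064]
ee_rot: [0.639, 0.681, 0.26, 0.245]
ft_force: [0.3, -0.4, -1.2]
grip_width: 0.0
grasp_force: 0.0
```

```bash
python3 -c "
from h import *
st();W=lambda *q:b+Rb.apply(q)
R=T*Ro.from_euler('z',-90,degrees=True)
plan(W(-.105,.105,.06),R,6);plan(W(-.099,.102,.0175),R,3,W(-.105,.105,.06),R)"
```

```text
42.0167 tcp bed mm [-151.5  109.9  116.4] ft [ 0.2 -0.4 -1.2] j [ 0.35 -0.33 -0.57  2.33 -0.11  0.37 -0.11] rot [  0.2  -0.  -90.2]
6 x [-0.021, -0.013, 0.304, -0.004, -0.003, 0.007]
3 x [-0.025, -0.2, 0.297, 0.0, 0.0, 0.0]
```

Emit:
carry_out:
  commands:
    - [[-0.02,-0.013,0.304,0,0,0],[-0.02,-0.013,0.304,0,0,0],[-0.02,-0.013,0.304,0,0,0],[-0.02,-0.013,0.304,0,0,0],[-0.02,-0.013,0.304,0,0,0],[-0.02,-0.013,0.304,0,0,0],[0,0,0,0,0,0],[-0.025,-0.2,0.297,0,0,0],[-0.025,-0.2,0.297,0,0,0],[-0.025,-0.2,0.297,0,0,0],[0,0,0,0,0,0],[0,0,0,0,0,0]]

```text
clock: 43.02
position: [0.5735, 0.0577, 0.1233]
ee_rot: [0.643, 0.678, 0.257, 0.245]
ft_force: [-0.6, -1.0, -0.2]
grip_width: -0.003
grasp_force: 0.0
```

```bash
python3 -c "
from h import *
st()"
```

```text
43.0167 tcp bed mm [-101.5   99.7   33.3] ft [-0.7 -1.  -0.2] j [ 0.85  0.01 -1.08  2.3   0.81  0.17 -0.93] rot [  0.   -0.5 -89.9]
```

Emit:
carry_out:
  commands:
    - [[0,-0.11,0.15,0,0,0],[0,-0.11,0.15,0,0,0],[-0.07,0,0,0,0,0],[-0.07,0,0,0,0,0],[-0.07,0,0,0,0,0],[-0.07,0,0,0,0,0],[0,0,0,0,0,0],[0,0,0,0,0,0]]

```text
clock: 43.68
position: [0.576, 0.0461, 0.1093]
ee_rot: [0.643, 0.678, 0.257, 0.247]
ft_force: [0.6, -0.7, 0.2]
grip_width: 0.001
grasp_force: 0.0
```

```bash
python3 -c "
from h import *
st()"
```

```text
43.6833 tcp bed mm [-99.6  88.   19.3] ft [ 0.6 -0.7  0.2] j [ 0.83  0.06 -1.05  2.31  1.1   0.17 -1.18] rot [ -0.1  -0.5 -90. ]
```

Emit:
carry_out:
  commands:
    - [[-0.025,0,0,0,0,0],[-0.025,0,0,0,0,0],[-0.025,0,0,0,0,0],[-0.025,0,0,0,0,0],[0,0,0,0,0,0],[0,0,0,0,0,0]]

```text
clock: 44.18
position: [0.576, 0.0433, 0.1089]
ee_rot: [0.642, 0.679, 0.257, 0.246]
ft_force: [-2.3, 2.9, 0.7]
grip_width: -0.002
grasp_force: 1.6
```

```bash
python3 -c "
from h import *
st()"
```

```text
44.1833 tcp bed mm [-99.8  85.2  18.9] ft [-2.1  3.1  0.7] j [ 0.85  0.06 -1.05  2.31  1.08  0.16 -1.15] rot [  0.   -0.4 -90. ]
```

Emit:
carry_out:
  commands:
    - [[-0.02,0,0,0,0,0],[-0.02,0,0,0,0,0],[-0.02,0,0,0,0,0],[-0.015,0,0,0,0,0],[0,0,0,0,0,0],[0,0,0,0,0,0]]

```text
clock: 44.68
position: [0.5761, 0.041, 0.109]
ee_rot: [0.642, 0.679, 0.258, 0.246]
ft_force: [-2.2, 5.2, 0.9]
grip_width: 0.003
grasp_force: 2.8
```

```bash
python3 -c "
from h import *
st()"
```

```text
44.6833 tcp bed mm [-99.8  82.9  19. ] ft [-1.9  5.3  0.9] j [ 0.86  0.06 -1.05  2.31  1.07  0.16 -1.13] rot [  0.   -0.4 -90.1]
```

Emit:
carry_out:
  commands:
    - [[-0.012,0,0,0,0,0],[0,0,0,0,0,0],[0,0,0,0,0,0],[0.15,0,0,0,0,0],[0.2,0,0,0,0,0],[0,0.25,-0.28,0,0,0],[0,0.25,-0.28,0,0,0],[0,0.25,-0.28,0,0,0],[0,0.25,-0.28,0,0,0],[0,0.25,-0.28,0,0,0],[0,0.25,-0.28,0,0,0],[0,0,-0.4,0,0,0.5],[0,0,-0.4,0,0,0.5]]

```text
clock: 45.77
position: [0.5533, 0.0496, 0.1929]
ee_rot: [0.68, 0.643, 0.266, 0.233]
ft_force: [-0.5, -0.7, -1.1]
grip_width: 0.003
grasp_force: 0.0
```

```bash
python3 -c "
from h import *
st();W=lambda *q:b+Rb.apply(q)
plan(W(-.15,-.034,.148),T,18)"
```

```text
45.7667 tcp bed mm [-122.1   92.8  102.9] ft [-0.6 -0.7 -1.1] j [ 0.6  -0.24 -0.77  2.28 -0.16  0.32 -0.14] rot [ -0.1  -1.1 -83.8]
18 x [-0.125, 0.148, -0.072, 0.001, 0.01, 0.776]
```

Emit:
carry_out:
  commands:
    - [[0,0.25,-0.28,0,0,0],[0,0.25,-0.28,0,0,0],[-0.125,0.148,-0.072,0,0.01,0.776],[-0.125,0.148,-0.072,0,0.01,0.776],[-0.125,0.148,-0.072,0,0.01,0.776],[-0.125,0.148,-0.072,0,0.01,0.776],[-0.125,0.148,-0.072,0,0.01,0.776],[-0.125,0.148,-0.072,0,0.01,0.776],[-0.125,0.148,-0.072,0,0.01,0.776],[-0.125,0.148,-0.072,0,0.01,0.776],[-0.125,0.148,-0.072,0,0.01,0.776],[-0.125,0.148,-0.072,0,0.01,0.776],[-0.125,0.148,-0.072,0,0.01,0.776],[-0.125,0.148,-0.072,0,0.01,0.776],[-0.125,0.148,-0.072,0,0.01,0.776],[-0.125,0.148,-0.072,0,0.01,0.776],[-0.125,0.148,-0.072,0,0.01,0.776],[-0.125,0.148,-0.072,0,0.01,0.776],[-0.125,0.148,-0.072,0,0.01,0.776],[-0.125,0.148,-0.072,0,0.01,0.776]]

```text
clock: 47.43
position: [0.5327, -0.081, 0.2673]
ee_rot: [0.933, 0.026, 0.359, -0.009]
ft_force: [0.4, 0.3, 0.0]
grip_width: 0.001
grasp_force: 0.0
```

Emit:
carry_out:
  commands:
    - [[0,0,0,0,0,0],[0,0,0,0,0,0]]

```text
clock: 47.6
position: [0.5329, -0.0808, 0.2673]
ee_rot: [0.933, 0.028, 0.359, -0.008]
ft_force: [-0.6, -0.3, -0.4]
grip_width: 0.005
grasp_force: 0.0
```

```bash
python3 edge.py w11
```

```text
47.6 tcp bed mm [-149.9  -36.2  177.3] ft [-0.6 -0.3 -0.4] j [ 0.8  -0.35 -0.52  2.22 -0.68  0.6  -0.83] rot [-0.2  0.1 -0.2]
L y at x=9: -17.62 slope deg -1.2
R y at x=9: -51.1 slope deg -0.24
foot mid y [-34.2 -34.2 -34.1 -34.2 -34.4 -34.4 -34.5 -34.4]
fin row 222 x -62 u at y=-32: 308.3 294 188 188 186 187 182 161 143 137 138 139 137 135 134 133 134 132 132 130 129 128 123 115 103 114 150 187 201 202 202 201 201 201
fin row 227 x -68 u at y=-32: 308.2 294 191 191 192 192 189 167 145 132 129 128 125 124 123 122 123 125 124 125 125 123 117 104  88  79  77  80  89  90  90  92  92  92
fin row 233 x -74 u at y=-32: 308.2 294 198 203 209 212 204 180 151 133 130 128 127 123 123 122 118 117 116 115 114 113 108  97  86  75  70  72  78  79  80  81  80  81
fin row 238 x -80 u at y=-32: 308.1 294 215 216 214 209 199 184 158 134 121 117 115 115 114 113 110 105 101  99  98  95  91  84  80  82  86  91  92  91  92  92  91  92
fin row 244 x -86 u at y=-32: 308.1 294 212 211 202 178 144 126 122 121 123 121 121 122 121 117 101  66  39  30  29  29  32  46  79 107 119 122 122 121 121 122 121 121
```

The finder is undisturbed (−34.3), but the handle hides the fin from here. I'll view from the −y side, where the fin's top edge stands against the bright slide.

Emit:
carry_out:
  commands:
    - [[0,0.4,0,0,0,0],[0,0.4,0,0,0,0],[0,0.4,0,0,0,0],[0,0.4,0,0,0,0],[0,0,0,0,0,0],[0,0,0,0,0,0]]

```text
clock: 48.15
position: [0.537, -0.1442, 0.2674]
ee_rot: [0.933, 0.028, 0.359, -0.009]
ft_force: [0.4, -0.3, -0.3]
grip_width: 0.003
grasp_force: 0.0
```

```bash
python3 edge.py w12; python3 -c "
from h import *
p=dict(np.load('w12.npz'))
for y in(-31.9,-32.9,-34.9): print(y,[proj('w',b+Rb.apply([x/1e3,y/1e3,.01]),p).round(1).tolist() for x in(-62,-86)])"
```

```text
48.15 tcp bed mm [-149.5  -99.8  177.4] ft [ 0.4 -0.4 -0.3] j [ 0.81 -0.26 -0.4   2.17 -0.7   0.63 -0.67] rot [-0.1  0.1 -0.2]
L y at x=9: -17.77 slope deg -0.65
R y at x=9: -52.19 slope deg -0.85
foot mid y [-34.8 -34.6 -35.  -35.  -34.8 -34.9 -35.1 -35.1]
fin row 222 x -62 u at y=-32: 247.5 233  97  83  72  67  63  62  61  61  61  61  62  74 103 138 147 117  83  63  48  44  61  94 124 137 154 174 184 186 185 184 186 185
fin row 228 x -68 u at y=-32: 247.0 233  88  76  67  63  64  63  63  68  87 124 165 187 189 177 147 100  72  55  43  44  62  90 104 103  94  86  80  73  68  69  71  74
fin row 233 x -74 u at y=-32: 246.5 232 102  90  78  71  66  69  87 127 165 187 191 193 192 186 165 122  82  64  48  39  49  76  99 108 102  91  87  81  73  70  74  80
fin row 239 x -80 u at y=-32: 246.0 231 105  99  91  93 118 155 186 197 198 198 197 199 197 195 181 146 101  71  56  44  44  64  93 108 108  99  91  84  77  71  68  72
fin row 244 x -86 u at y=-32: 245.4 231 193 194 194 194 194 193 193 192 192 192 192 192 192 191 189 179 150  99  57  42  50  74  99 107 102  93  88  82  73  69  70  74
-31.9 [[247.4, 222.3], [245.3, 244.4]]
-32.9 [[248.4, 222.3], [246.3, 244.4]]
-34.9 [[250.3, 222.3], [248.3, 244.4]]
```

The fin's centre comes out at −34.0 and the foot's middle at −34.8 in the same image. It is aligned to within a millimetre, not past it, and the robot is clear.

```bash
python3 -c "
from workcell import *
print(hand_in())"
```

```text
the job is handed in; nothing more can be done
None
```

The finder sits flat in the slot and the pointer stands within about 1 mm of the middle of its foot, not past it. While retreating I brushed the handle and turned the finder about 8° in the slot, then regripped it and set it straight before the last nudge; the job is handed in at about 48 s.

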